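# Seat a taper-shank drill chuck in an inclined spindle

## Task

Fit the drill chuck from the wooden cradle into the inclined green drilling spindle: push its tapered shank firmly into the socket until it grips, and let go of it. Then pick up the mallet and tap the end of the chuck with it until the chuck is fully home, its shoulder against the spindle nose, so that friction alone holds it; finally stand the mallet upright on the bench, head down. Leave the oil bottle, grease tin and spanner where they are.

Things in the scene. Friction and masses are not known exactly. Their poses are not given: they have to be found in the camera images.
- chuck_center (a point): Loose steel drill chuck with taper shank, 0.38 kg (varies), lying level in a cradle, axis 72 mm above the bench. Point on the axis at the middle of the dark barrel to grip (38 mm diameter, from 28 mm behind to 30 mm ahead of the point; free beside and below). Its x axis runs along the chuck towards the shank tip; rolling about it changes nothing.
- chuck_shoulder (a point): Point on the chuck's axis in the plane of its flat shoulder, 30 mm ahead of the chuck centre; same axes. It meets the spindle mouth when fully home. Ahead of it is the tapered shank, 63 mm long, 24 mm diameter at the shoulder, 16 mm near the tip.
- chuck_nose (a point): Middle of the flat rear end of the chuck (20 mm diameter), the end to tap, 55 mm behind the chuck centre; same axes. From here 18 mm of nose, then a 9 mm cone widening to the barrel.
- spindle_mouth (a point): Centre of the socket's round mouth (22 mm open), in the flat front face of the steel spindle nose (54 mm diameter), fixed, 210 mm above the bench. Its x axis points INTO the socket along its axis, rising 30 degrees above level, so an ungripped chuck slides out. y is level; z is square to both, upward and leaning back away from the housing.
- nose_back (a point): Point on the socket axis 75 mm inside the mouth, where the nose joins the green housing (96 mm diameter). The socket matches the shank: it enters loosely until the shoulder is about 10 mm short of the mouth, then a springy wedge grip begins (about 5 N to push), rising to 11 to 15 N fully home. Let go with a gap of 7 mm or less, the chuck stays.
- mallet_center (a point): Loose mallet, 0.35 kg (varies), standing upright on its head; point half-way up, 52 mm above its foot. Stub wooden handle straight up from the head's middle, 26 mm along its x axis by 22 mm along y, from 40 to 104 mm above the foot. x runs along the head, z up the handle.
- mallet_head (a point): Centre of the mallet's head, 20 mm above its foot; same axes. The head is 70 mm long (x), 36 mm wide (y), 40 mm high (z), with a flat light-coloured soft striking face at each end; both ends alike.
- cradle: Fixed wooden cradle, base 160 x 70 x 12 mm, with two 10 mm thick V posts 46 mm behind and 66 mm ahead of the chuck centre; origin on the bench below the chuck's centre, x along the chuck as it first lies.
- oil_center (a point): Bystander: brown oil bottle, 52 mm diameter, 130 mm tall, upright; centre of the bottle.
- tin_center (a point): Bystander: grease tin, 72 mm diameter, 65 mm tall; its centre.
- spanner_mid (a point): Bystander: steel spanner 170 mm long, lying flat; a point at its middle on the bench.
Mind the look-alikes: they are no part of the job. What is shaped like the part that bears mallet_center but blue or orange is not meant.

How it is judged:
On the way, in this order (a step that is already met when the one before it is completed fails the run):
1. the chuck's shank is in the socket, shoulder within 12 mm of the nose, held there and let go (x of chuck_shoulder in the frame of spindle_mouth above -0.012 m and y of chuck_shoulder in the frame of spindle_mouth between -0.004 and 0.004 m and z of chuck_shoulder in the frame of spindle_mouth between -0.004 and 0.004 m and angle between the x axis of chuck_center and the x axis of spindle_mouth, either way round below 0.1 rad and contact force between the fingers and chuck below 0.05 N), for 0.3 s.
2. the mallet is pressing on the chuck with the chuck fully home (shoulder within 2 mm of the nose) (x of chuck_shoulder in the frame of spindle_mouth above -0.002 m and y of chuck_shoulder in the frame of spindle_mouth between -0.004 and 0.004 m and z of chuck_shoulder in the frame of spindle_mouth between -0.004 and 0.004 m and angle between the x axis of chuck_center and the x axis of spindle_mouth, either way round below 0.1 rad and contact force between mallet and chuck above 2 N).
At the end, for the whole second after the job is handed in: The chuck sits in the socket with its shoulder within 2 mm of the spindle nose, centred within 4 mm and in line within 0.1 rad, at rest and held by friction alone; the mallet stands upright at rest on the bench, head down, clear of the chuck (x of chuck_shoulder in the frame of spindle_mouth above -0.002 m and y of chuck_shoulder in the frame of spindle_mouth between -0.004 and 0.004 m and z of chuck_shoulder in the frame of spindle_mouth between -0.004 and 0.004 m and angle between the x axis of chuck_center and the x axis of spindle_mouth, either way round below 0.1 rad and linear speed of each of chuck, mallet below 0.02 m/s and angle between mallet_center's own z axis and vertical below 0.15 rad and height (world z) of mallet_center between 0.048 and 0.056 m and contact force between mallet and chuck below 0.05 N); the robot touches nothing.
It fails at once if the oil bottle is moved more than 30 mm (distance of oil_center from where it was at the start of the episode above 0.03 m).
It fails at once if the grease tin is moved more than 30 mm (distance of tin_center from where it was at the start of the episode above 0.03 m).
It fails at once if the spanner is moved more than 30 mm (distance of spanner_mid from where it was at the start of the episode above 0.03 m).
It also fails if it takes over 58 s, if anything falls off the work surface, if the arm or the gripper's body presses on something with over 40 N, if the wrist force passes 120 N, or if a joint passes its speed limit or range.

## Robot

A 6-joint arm with a two-finger parallel gripper is mounted at the origin on the work surface. World frame = base frame: x ahead of the robot, y to its left, z up, the work surface at z = 0. Lengths are in m, angles in rad, forces in N, time in s.
With the tool pointing down it reaches from about 0.325 to 0.775 m from the base axis. Payload 5.5 kg.
Tool frame: the origin (TCP) lies midway between the tips of the shut fingers; the grasp point (between the pads) lies 19 mm behind it (bot.grip_depth is the distance from the TCP to the grasp point, in m); z points along the fingers, y is the direction in which the jaws open and shut (so a half turn about z gives the same grasp; the last joint's range is limited). The gripper opens to 85 mm and grips with 20 to 120 N. Pads are 22 mm wide; open, the fingers measure 114 mm over their backs; the gripper's body (76 mm by 85 mm) begins 54 mm behind the grasp point. The pads swing forward as they close: fully open they stand 13 mm farther back than shut.
Start: joints at [1.28, 0.091, 1.231, -0, 1.82, -0.057], TCP at [0.139, 0.584, 0.231] pointing down, gripper open.
Joint ranges: [-2.87, 2.87], [-0.86, 2.18], [0.17, 2.46], [-1.51, 4.65], [0.06, 2.69], [-2.65, 2.65]. Speed limits (rad/s): [2.57, 2.57, 3.01, 3.14, 3.14, 3.14].

## Interface

Orientations are given as a unit quaternion [w, x, y, z].
In Python, from plant import bot, get_image, camera_params gives the robot as it stands.
- The arm moves only by the tool send_rows, never from a script. Its argument "motion" is a list of rows, each a list of 7 numbers: the opening in per cent of the stroke, from 0 (shut) to 100 (fully open), then the shift along the tool's x, y, z scaled (see below), then the turn, a rotation vector about the tool's x, y, z scaled (see below). In form: [[fingers, tx, ty, tz, rx, ry, rz], ...]. A call has 1 to 12 rows; each row shifts and turns the pose as measured when the row begins, along the tool's axes as they then stand; what a row does not reach is not made up. The controller multiplies each number of a shift by 0.2 m and each number of a turn by pi rad. A row lasts 1/10 s, in which the tool goes at most 50 mm and 8.59 degrees, less where a joint would pass 70% of its speed; a pose out of reach is approached as far as the arm can. A call with a number of a shift or a turn outside -1 to 1 is refused whole. A call with a gripper value outside its range is refused whole. The fingers move at their own pace and stop on an object; "newtons" is the grip in N (left out, the last holds). Time passes only in rows, so rows that do not move let the fingers close. It gives the time, the measured TCP pose, the force and the opening at its end, in the units of the state.
- bot.state(): the state, without advancing time (a new reading comes with each control period).
- get_image(name): name is "scene" or "top"; returns (picture, depth): 420x560x3 uint8, red, green, blue; 420x560 float32, m along the optical axis (not along the pixel's ray), 0 where there is no reading.
- camera_params(name): a dict with "K" (3x3 intrinsics, pixels), "R" (3x3) and "t" (3): a world point X has camera coordinates R X + t. Camera axes: x right, y down, z forward; pixel columns grow to the right and rows downward; lengths in m; the calibration is good to about 2 mm. A picture is of the moment at which its call begins. camera_params takes no time and is no camera call.
- bot.job_done(): hands the job in, once; it reports no verdict.
The state is a dict: "time_s": time; "qpos": joint angles; "qd": joint speeds; "tau": joint torques, N m; "ee_pos": TCP position; "orientation": TCP orientation; "wrist_force": force on the tool from outside, world axes, zero at the start; "torque": the same for the moment, N m; "width": finger opening in m.
Only numpy, scipy, OpenCV 4.12 (cv2) and the standard library are available. Lean on these libraries where they do the work, as an engineer would, in place of code of your own. Each camera call takes 0.05 s, during which the arm holds its last target.

## Working session

There is one attempt and no reset: what is moved stays moved. The work goes in short steps, Python scripts to look and compute and a tool call to move; the robot and the scene stay as the last step left them, time stands still between calls to the robot, and variables do not carry over. Pictures are saved under pics/ and viewed, and the job is handed in when it is done.

Besides the shell and the picture viewer there is one more tool, called after "Emit:" in YAML: its name, and indented under it one key for each argument. send_rows: Moves the arm, as the interface text tells. Shifts and turns lie within -1 to 1; 1 stands for 0.2 m of shift or pi rad of turn. Its arguments: {"type":"object","properties":{"motion":{"type":"array","items":{"type":"array","items":{"type":"number"}}},"newtons":{"type":"number"}},"required":["motion"]}

```bash
ls; mkdir -p pics
cat > h.py <<'E'
import numpy as np, cv2
from plant import bot, get_image, camera_params
def snap(n,tag):
    im,d=get_image(n); cv2.imwrite(f'pics/{tag}.png',im[:,:,::-1]); np.savez(f'pics/{tag}.npz',im=im,d=d); return im,d
def pts(n,d):
    p=camera_params(n);K,R,t=map(np.array,(p['K'],p['R'],p['t']))
    v,u=np.mgrid[:d.shape[0],:d.shape[1]]
    c=np.stack([(u-K[0,2])/K[0,0]*d,(v-K[1,2])/K[1,1]*d,d],-1)
    return (c-t)@R
E
python3 - <<'E'
from h import *
for n in('scene','top'): snap(n,n+'0'); p=camera_params(n); print(n,p)
print(bot.state())
E
```

```text
pics
scene {'K': array([[423.38250474,   0.        , 283.26754386],
       [  0.        , 423.38250474, 210.18506654],
       [  0.        ,   0.        ,   1.        ]]), 'R': array([[ 0.7177832 ,  0.69626205, -0.00253824],
       [ 0.39043797, -0.40551928, -0.82650608],
       [-0.57649412,  0.59226115, -0.56292207]]), 't': array([-0.38038751, -0.11076294,  1.33839964])}
top {'K': array([[538.69330891,   0.        , 272.09478542],
       [  0.        , 538.69330891, 209.37065203],
       [  0.        ,   0.        ,   1.        ]]), 'R': array([[ 0.00800563, -0.99990301, -0.01139659],
       [-0.987471  , -0.00610888, -0.15768232],
       [ 0.15759741,  0.01251615, -0.98742413]]), 't': array([-0.07901421,  0.62766046,  1.30950413])}
{'time_s': 0.1, 'qpos': array([ 1.28028813e+00,  9.17949592e-02,  1.23182463e+00,  9.55788912e-06,
        1.81979463e+00, -5.67168363e-02]), 'qd': array([-1.12997301e-04, -1.51371071e-03, -3.82548083e-03,  1.88568637e-04,
       -1.70719969e-04,  1.95849213e-05]), 'tau': array([ 3.29728027e-03, -4.60216713e+01, -4.19219077e+01,  1.26933078e-04,
        1.06436061e-02, -4.04732793e-05]), 'ee_pos': array([0.13893223, 0.58341851, 0.23022371]), 'orientation': array([-1.61893519e-04,  1.16628427e-01,  9.93175201e-01, -8.96293060e-04]), 'wrist_force': array([0.84869653, 0.11911182, 0.21616161]), 'torque': array([-0.06064417,  0.01860905, -0.02453791]), 'width': 0.08564896023216559}
```

View pics/scene0.png

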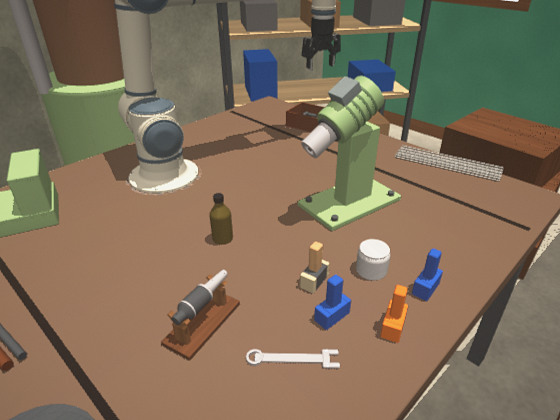

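View pics/top0.png

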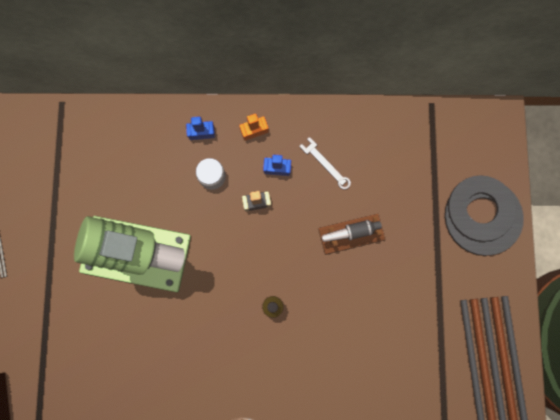

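Scene view: chuck in the cradle (~200,300), mallet with light faces (315,268), spindle nose (~318,140). Top view: chuck (352,232) with its shank pointing left, mallet (256,200), spindle nose (~170,258).

Run:
```python
from h import *
P={}
for n in('scene','top'):
    z=np.load(f'pics/{n}0.npz'); d=z['d']; X=pts(n,d); P[n]=(z['im'],d,X)
    print(n,'invalid',(d==0).mean())
im,d,X=P['top']
print('bench z', np.median(X[300:400,100:200,2]), np.median(P['scene'][2][250:280,100:150,2]))
def show(n,y0,y1,x0,x1,f,tag):
    im=P[n][0][y0:y1,x0:x1,::-1]; cv2.imwrite(f'pics/{tag}.png',cv2.resize(im,None,fx=f,fy=f,interpolation=cv2.INTER_CUBIC))
show('top',190,310,60,200,5,'a1'); show('top',150,270,230,400,4,'a2')
show('scene',60,230,280,420,3.5,'a3'); show('scene',230,360,160,350,4,'a4')
for (u,v) in [(352,231),(335,236),(375,228),(256,197),(256,203),(246,203),(267,201),(170,258),(180,260),(160,255),(273,307),(210,172),(277,160),(120,245)]:
    print((u,v),X[v,u].round(4))
```

```text
scene invalid 0.004009353741496599
top invalid 0.003983843537414966
bench z -0.00022180785060939737 -0.0003175191733448653
(352, 231) [ 0.57   -0.2696  0.0884]
(335, 236) [ 0.5582 -0.2289  0.0817]
(375, 228) [ 0.5785 -0.3267  0.0819]
(256, 197) [ 0.6504 -0.0357  0.0999]
(256, 203) [ 0.6434 -0.0339  0.0542]
(246, 203) [ 0.6453 -0.008   0.0421]
(267, 201) [ 0.6509 -0.0613  0.0417]
(170, 258) [0.4909 0.1397 0.2436]
(180, 260) [0.4872 0.1194 0.2375]
(160, 255) [0.4958 0.1572 0.2624]
(273, 307) [ 0.3876 -0.0795  0.131 ]
(210, 172) [0.7201 0.0827 0.0658]
(277, 160) [ 0.7416 -0.0863  0.1068]
(120, 245) [0.5085 0.2174 0.3474]
```

View pics/a1.png

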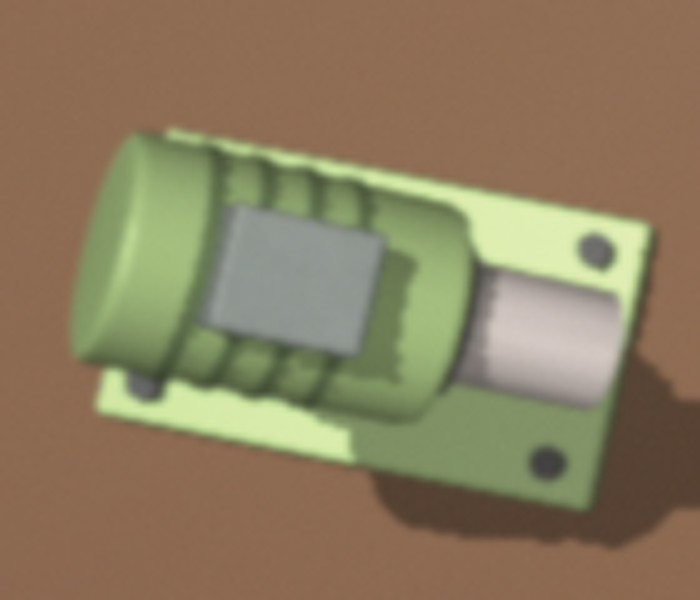

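View pics/a2.png

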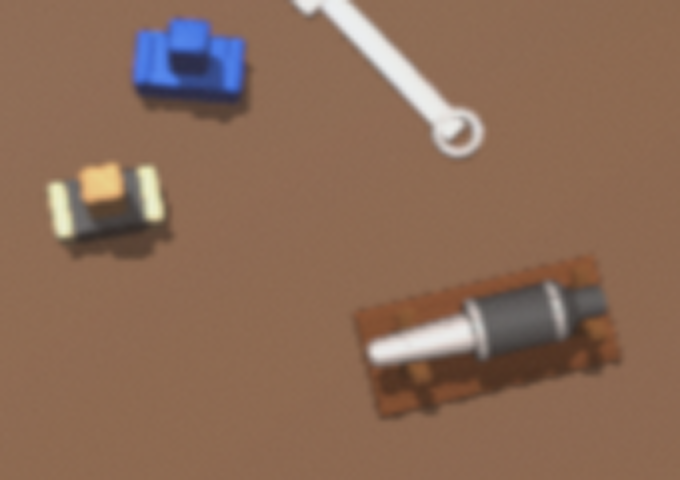

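View pics/a3.png

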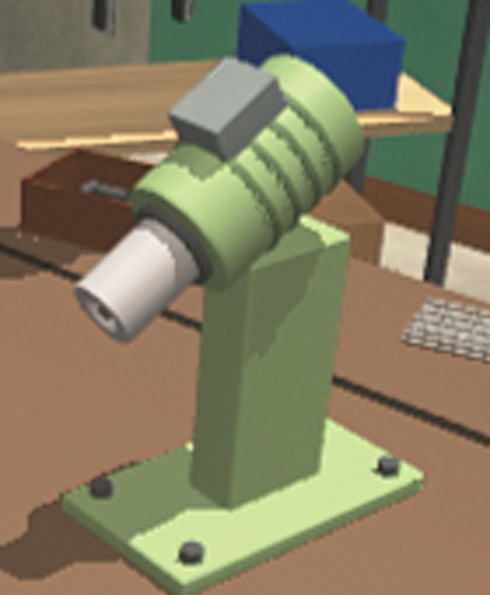

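View pics/a4.png

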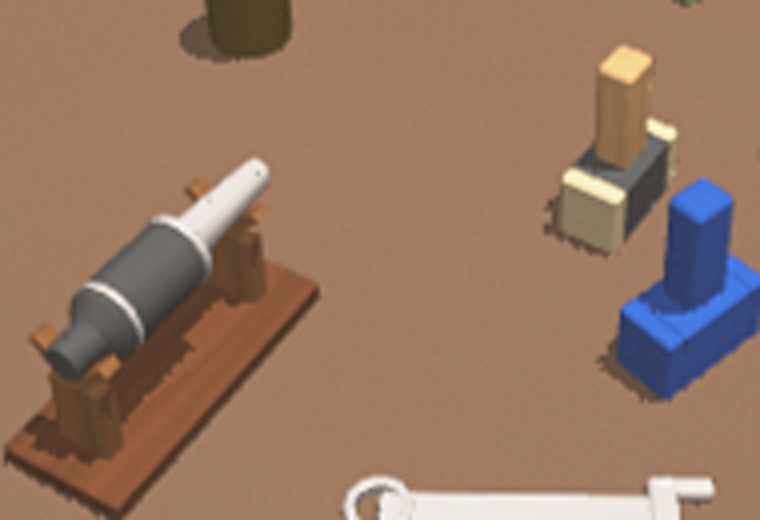

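```bash
cat > m.py <<'E'
from h import *
from scipy.optimize import least_squares
P={}
for n in('scene','top'):
    z=np.load(f'pics/{n}0.npz'); P[n]=(z['im'],z['d'],pts(n,z['d']),cv2.cvtColor(z['im'],cv2.COLOR_RGB2HSV))
def reg(n,y0,y1,x0,x1,f):
    im,d,X,H=P[n]; m=np.zeros(d.shape,bool); m[y0:y1,x0:x1]=True
    m&=f(H.astype(int))&(d>0); m=cv2.erode(m.astype(np.uint8),np.ones((3,3)))>0
    return X[m]
def axis(yaw,pit): return np.array([np.cos(pit)*np.cos(yaw),np.cos(pit)*np.sin(yaw),np.sin(pit)])
def fit(Q,R,z0,pit,p0):
    # axis passes (x,y,z0), heading yaw
    def r(p):
        a=axis(p[2],pit); w=Q-np.array([p[0],p[1],z0]); w=w-np.outer(w@a,a)
        return np.linalg.norm(w,axis=1)-R
    s=least_squares(r,p0,loss='soft_l1',f_scale=.002); return s.x,np.abs(r(s.x)).mean(),np.median(r(s.x))
E
python3 - <<'E'
from m import *
g=lambda H:(H[...,1]<45)&(H[...,2]>90)
for ns in (['top'],['scene'],['top','scene']):
    Q=np.vstack([q for n,q in (('top',reg('top',240,275,155,186,g)),('scene',reg('scene',110,160,298,348,g))) if n in ns])
    # exclude front face & housing later
    Q=Q[Q[:,2]>.19]
    x,e,m=fit(Q,.027,.21,np.pi/6,[.49,.11,1.4]); a=axis(x[2],np.pi/6)
    s=(Q-[x[0],x[1],.21])@a
    print(ns,len(Q),x.round(4),e,m,'s range',np.percentile(s,[1,5,50,95,99]).round(4))
gr=lambda H:(H[...,0]>30)&(H[...,0]<60)&(H[...,1]>60)
dk=lambda H:(H[...,2]<110)&(H[...,1]<80)
for ns in (['top'],['scene'],['top','scene']):
    Q=np.vstack([q for n,q in (('top',reg('top',218,245,348,372,dk)),('scene',reg('scene',280,325,170,215,dk))) if n in ns])
    Q=Q[Q[:,2]>.055]
    x,e,m=fit(Q,.019,.072,0,[.57,-.27,1.7]); a=axis(x[2],0)
    s=(Q-[x[0],x[1],.072])@a
    print('chuck',ns,len(Q),x.round(4),e,m,np.percentile(s,[1,5,50,95,99]).round(4))
E
```

```text
['top'] 557 [0.4897 0.1254 1.3911] 0.0015034826640514755 -3.7794094684275026e-05 s range [0.0025 0.0065 0.0332 0.0588 0.0623]
['scene'] 478 [0.4918 0.1274 1.3857] 0.0014949264300957278 -9.979911614002232e-05 s range [0.0004 0.0025 0.0334 0.0613 0.064 ]
['top', 'scene'] 1035 [0.4904 0.1258 1.3822] 0.0015863909471819104 9.304198100441863e-05 s range [0.002  0.0048 0.0338 0.0611 0.0649]
chuck ['top'] 169 [ 0.5781 -0.296   1.8561] 0.0018459746255387248 -0.00033808978910180795 [-0.0072 -0.005   0.0104  0.0257  0.028 ]
chuck ['scene'] 265 [ 0.5944 -0.53    1.6439] 0.002367986483696375 -0.00039500216655048714 [0.1895 0.1907 0.2175 0.263  0.266 ]
chuck ['top', 'scene'] 434 [ 0.6153 -0.7345  1.6579] 0.002251033085153737 -0.00023780382715437448 [0.395  0.4001 0.4415 0.4665 0.4709]
```

```bash
cat >> h.py <<'E'
def ray_plane(n,uv,z):
    p=camera_params(n);K,R,t=map(np.array,(p['K'],p['R'],p['t']))
    uv=np.atleast_2d(uv).astype(float)
    c=np.c_[(uv[:,0]-K[0,2])/K[0,0],(uv[:,1]-K[1,2])/K[1,1],np.ones(len(uv))]@R
    o=-R.T@t; return o+c*((z-o[2])/c[:,2])[:,None]
E
python3 - <<'E'
from m import *
im,d,X,H=P['top']; H=H.astype(int)
sub=H[222:245,320:385]
for v in range(0,23,2): print(' '.join(f'{sub[v,u,1]:3d}/{sub[v,u,2]:3d}' for u in range(0,65,4)))
E
```

```text
109/141 107/141 109/141 109/141 111/136 121/133 144/135 152/134 150/126 126/111  60/ 85  22/ 81  21/160  76/ 81  37/ 89  73/115 106/140
109/141 109/141 111/136 123/126 146/133 151/135 152/131  95/113  53/ 87  18/ 83  14/ 89  14/ 92  17/166  19/ 79  13/ 99  32/105 107/140
111/135 126/130 145/135 153/137 153/132 153/132 144/124  23/156  14/ 91  16/ 94  13/ 97  10/ 99   9/171  19/ 81  16/ 95  24/ 94 107/140
150/134 155/135 153/130 153/137 152/134 142/135  73/139  20/193  13/ 99  10/101  10/102  10/103  12/147  19/ 82  30/ 77  86/ 89 107/140
151/130 155/130 151/123 149/132 101/136  35/170  22/208  14/184  10/103  12/103   8/100  11/ 97  18/116  22/ 80 141/103 151/135 111/136
150/124 155/130 126/117  54/152  23/200  12/226   5/234   6/178  10/102  11/ 95  11/ 90  15/ 85  19/ 93  36/ 78 144/ 92 152/138 114/137
136/118  78/151  24/190  16/223   5/233   1/234   7/231  19/186  15/100  18/ 84  19/ 80  27/ 76  37/ 75 104/ 76 146/ 84 151/113 118/130
122/125  15/220   5/233   3/228   6/228  20/214  23/188  26/138  21/ 95  25/ 71  45/ 68  96/ 72 131/ 82 140/ 84 146/ 84 152/111 129/130
110/123   4/228  11/222  21/197  23/167  32/134  64/104  72/ 78  40/ 83 101/ 71 139/ 81 143/ 84 144/ 83 145/ 86 152/106 153/107 136/118
113/126  28/162  39/144  72/113 118/110 135/ 85 145/ 86 131/ 82 128/ 82 141/ 83 144/ 83 143/ 82 143/ 82 151/ 98 149/103 132/ 91 115/104
108/137 134/120 142/ 90 148/107 150/129 142/ 86 146/ 84 143/ 82 142/ 81 143/ 82 143/ 80 144/ 78 139/ 86 132/ 89 115/ 93 107/112 106/137
110/137 151/101 138/ 85 144/ 87 149/120 143/ 84 138/ 85 146/ 94 140/ 80 142/ 79 143/ 84 130/ 86 115/106 108/132 107/134 106/135 107/140
```

Run:
```python
from m import *
im,d,X,H=P['top']
s=H[...,1].astype(float)
m=np.zeros(s.shape,np.uint8); m[215:250,315:390]=(s[215:250,315:390]<70)
n,l,st,c=cv2.connectedComponentsWithStats(m); k=1+st[1:,4].argmax(); m=l==k
v,u=np.nonzero(m); W=ray_plane('top',np.c_[u,v],.072)[:,:2]
c0=W.mean(0); _,_,V=np.linalg.svd(W-c0); a=V[0]; a=a*np.sign(a[1]); print('pca yaw',np.arctan2(a[1],a[0]),c0)
for it in range(3):
    nrm=np.array([-a[1],a[0]]); S=(W-c0)@a; T=(W-c0)@nrm
    mids=[];w=[]
    bins=np.arange(S.min()+.004,S.max()-.004,.004)
    for b in bins:
        q=T[(S>b)&(S<b+.004)]; mids.append((q.max()+q.min())/2); w.append(np.ptp(q))
    f=np.polyfit(bins+.002,mids,1); yaw=np.arctan2(a[1],a[0])+np.arctan(f[0]); c0=c0+nrm*f[1]; a=np.array([np.cos(yaw),np.sin(yaw)])
    print(yaw,c0)
S=(W-c0)@a; print('ends',S.min(),S.max(),'len',np.ptp(S)); print(np.c_[bins,w].round(4).tolist())
# mid by ends: nose -55, tip +93
print('center by ends', c0+a*((S.min()+.055+S.max()-.093)/2))
# bright ring/barrel edges along axis
for t in (-.006,0,.006):
  ss=np.arange(-.09,.09,.002); g=[]
  for q in ss:
    w=np.r_[c0+a*q+np.array([-a[1],a[0]])*t,.085]; p=camera_params('top'); cc=p['R']@w+p['t']; uv=p['K']@cc; uv=uv[:2]/uv[2]
    g.append(int(cv2.getRectSubPix(H[...,2].copy(),(1,1),(float(uv[0]),float(uv[1])))[0,0]))
  print(t,list(zip((ss*1000).round().astype(int).tolist(),g)))
# cradle base yaw
w=((H[...,1]>125)).astype(np.uint8); z=np.zeros_like(w); z[205:265,305:400]=w[205:265,305:400]; z|=(m.astype(np.uint8))
z=cv2.morphologyEx(z,cv2.MORPH_CLOSE,np.ones((5,5)))
cs,_=cv2.findContours(z,0,2); cmax=max(cs,key=cv2.contourArea)
R=ray_plane('top',cmax[:,0],.012)[:,:2].astype(np.float32)
print('cradle',cv2.minAreaRect(R))
```

```text
pca yaw 1.8129466520176967 [ 0.57223626 -0.27451096]
1.8108411652995688 [ 0.5723059  -0.27449376]
1.8110052332308628 [ 0.57230701 -0.27449349]
1.8110068178667416 [ 0.57230699 -0.2744935 ]
ends -0.07110973952675674 0.07921706279756582 len 0.15032680232432255
[[-0.0671, 0.015], [-0.0631, 0.0155], [-0.0591, 0.0161], [-0.0551, 0.0155], [-0.0511, 0.0227], [-0.0471, 0.0305], [-0.0431, 0.0358], [-0.0391, 0.0334], [-0.0351, 0.0334], [-0.0311, 0.0329], [-0.0271, 0.0334], [-0.0231, 0.0329], [-0.0191, 0.0334], [-0.0151, 0.0334], [-0.0111, 0.031], [-0.0071, 0.0334], [-0.0031, 0.0329], [0.0009, 0.0328], [0.0049, 0.0334], [0.0089, 0.0358], [0.0129, 0.0352], [0.0169, 0.0227], [0.0209, 0.0203], [0.0249, 0.0227], [0.0289, 0.0203], [0.0329, 0.0209], [0.0369, 0.0179], [0.0409, 0.0208], [0.0449, 0.0185], [0.0489, 0.0179], [0.0529, 0.0179], [0.0569, 0.0179], [0.0609, 0.0173], [0.0649, 0.0155], [0.0689, 0.0149], [0.0729, 0.0155]]
center by ends [ 0.57586283 -0.28901069]
-0.006 [(-90, 140), (-88, 140), (-86, 140), (-84, 140), (-82, 140), (-80, 141), (-78, 140), (-76, 140), (-74, 139), (-72, 138), (-70, 135
[... 2305 characters left out ...]
 94), (-18, 94), (-16, 94), (-14, 94), (-12, 94), (-10, 94), (-8, 93), (-6, 93), (-4, 94), (-2, 94), (0, 94), (2, 93), (4, 94), (6, 100), (8, 131), (10, 165), (12, 183), (14, 181), (16, 183), (18, 202), (20, 211), (22, 214), (24, 216), (26, 217), (28, 214), (30, 212), (32, 212), (34, 212), (36, 213), (38, 210), (40, 208), (42, 207), (44, 207), (46, 206), (48, 205), (50, 203), (52, 200), (54, 199), (56, 199), (58, 197), (60, 194), (62, 192), (64, 192), (66, 191), (68, 191), (70, 188), (72, 184), (74, 180), (76, 171), (78, 151), (80, 133), (82, 121), (84, 121), (86, 131), (88, 139)]
cradle ((0.573287308216095, -0.2782851457595825), (0.0703619122505188, 0.16064757108688354), 14.403056144714355)
```

Run:
```python
from m import *
print('mouth by ray',ray_plane('scene',[[309.4,149.1]],.21))
c=np.array([[650,225],[590,505],[97,410]])/5+[60,190]-.4
W=ray_plane('top',c,.012); print(W.round(4)); d=W[0]-W[1]; e=W[2]-W[1]; print(np.arctan2(d[1],d[0])+np.pi/2,np.arctan2(e[1],e[0]))
# mallet
im,d,X,H=P['top']; H=H.astype(int)
Z=X[...,2]; m=np.zeros(Z.shape,bool); m[185:215,238:275]=True
hm=m&(Z>.09); print('handle top',X[hm].mean(0),hm.sum())
v,u=np.nonzero(hm); print('handle px',u.mean(),v.mean(),ray_plane('top',[[u.mean(),v.mean()]],.104))
# light faces
l=m&(H[...,0]<40)&(H[...,2]>150)&(H[...,1]<110)
n,lab,st,cc=cv2.connectedComponentsWithStats(l.astype(np.uint8)); 
for i in range(1,n):
    if st[i,4]>10: print(st[i],cc[i],ray_plane('top',[cc[i]],.04))
# oil, tin, blue etc. for clearance
for nm,(y,x) in dict(oil=(307,273),tin=(172,210)).items(): print(nm,X[y-4:y+5,x-4:x+5].reshape(-1,3).mean(0))
b=(H[...,0]>100)&(H[...,0]<130)&(H[...,1]>150); b[:150]=0;b[185:]=0; b[:,:255]=0;b[:,300:]=0
print('blue',X[b].min(0),X[b].max(0))
# scene
im,d,X,H=P['scene'];H=H.astype(int);l=np.zeros(d.shape,bool);l[240:292,298:332]=True
l2=l&(X[...,2]>.09)&(H[...,1]>90);print('scene handle',X[l2].mean(0),l2.sum())
```

```text
mouth by ray [[0.48996241 0.13204829 0.21      ]]
[[0.567  0.1381 0.012 ]
 [0.424  0.164  0.012 ]
 [0.47   0.4182 0.012 ]]
1.3915920623543994 1.3917512550254325
handle top [ 0.64818523 -0.03569753  0.12664895] 104
handle px 255.45192307692307 195.73076923076923 [[ 0.65280225 -0.03452729  0.104     ]]
[264 191   7  14  71] [267.14084507 197.29577465] [[ 0.66079267 -0.06155611  0.04      ]]
[253 192   6   6  22] [255.72727273 194.54545455] [[ 0.66775357 -0.0323547   0.04      ]]
[241 195   7  14  78] [244.20512821 201.55128205] [[ 0.64942931 -0.0032227   0.04      ]]
oil [ 0.38750338 -0.07946591  0.12766163]
tin [0.71660454 0.08053884 0.0810392 ]
blue [ 0.4140546  -0.11708325  0.03068879] [ 0.76382455 -0.05258074  1.39110644]
scene handle [ 0.67874625 -0.04921118  0.0999084 ] 174
```

Run:
```python
from m import *
im=P['scene'][0][115:165,295:350,::-1]; cv2.imwrite('pics/b1.png',cv2.resize(im,None,fx=12,fy=12,interpolation=cv2.INTER_CUBIC))
```

```text
(no output)
```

View pics/b1.png

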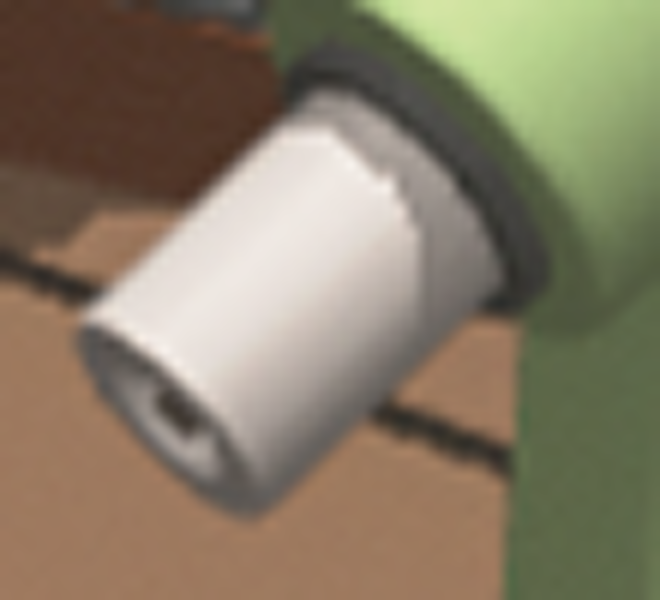

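Run:
```python
from m import *
for p in [(308.4,149.5),(308.8,149.7),(309.3,149.3)]: print(ray_plane('scene',[p],.21))
p=camera_params('scene')
def pr(X,n='scene'):
    p=camera_params(n); c=p['R']@X+p['t']; q=p['K']@c; return q[:2]/q[2]
for M in ([.4905,.126,.21],[.490,.129,.21],[.490,.132,.21]):
    a=axis(1.3915,np.pi/6); y=np.array([-np.sin(1.3915),np.cos(1.3915),0]); z=np.cross(a,y)
    E=np.array([pr(np.array(M)+.027*(np.cos(t)*y+np.sin(t)*z)) for t in np.linspace(0,6.283,60)])
    E=(E-[295,115]+.5)*12; print(M,'xmin',E[:,0].min().round(),'at y',E[E[:,0].argmin(),1].round(),'ymax',E[:,1].max().round(),'at x',E[E[:,1].argmax(),0].round())
# fits with fixed yaw, z0=.21, pitch 30: per camera
g=lambda H:(H[...,1]<45)&(H[...,2]>90)
A={'top':reg('top',240,275,155,186,g),'scene':reg('scene',110,160,298,348,g)}
for n,Q in A.items():
    Q=Q[Q[:,2]>.2]
    a=axis(1.3915,np.pi/6)
    def r(p):
        w=Q-[p[0],p[1],.21]; w=w-np.outer(w@a,a); return np.linalg.norm(w,axis=1)-.027
    s=least_squares(r,[.49,.12],loss='soft_l1',f_scale=.002); print(n,s.x,len(Q))
    S=(Q-[s.x[0],s.x[1],.21])@a; print(np.sort(S)[:8].round(4))
```

```text
[[0.48965917 0.1287636  0.21      ]]
[[0.49106126 0.12861676 0.21      ]]
[[0.49050223 0.13106842 0.21      ]]
[0.4905, 0.126, 0.21] xmin 64.0 at y 339.0 ymax 526.0 at x 247.0
[0.49, 0.129, 0.21] xmin 72.0 at y 334.0 ymax 520.0 at x 255.0
[0.49, 0.132, 0.21] xmin 82.0 at y 329.0 ymax 515.0 at x 265.0
top [0.48966479 0.12540555] 557
[0.0012 0.0014 0.0021 0.0023 0.0023 0.0024 0.0026 0.0027]
scene [0.49205318 0.12747151] 474
[-0.0007 -0.0006 -0.     -0.      0.0001  0.0002  0.0003  0.0004]
```

```bash
cat > plan.py <<'E'
from h import *
from scipy.spatial.transform import Rotation as Ro, Slerp
def rot(yaw,pit):  # tool x along heading yaw raised by pit, tool z downish, y level
    x=np.array([np.cos(pit)*np.cos(yaw),np.cos(pit)*np.sin(yaw),np.sin(pit)])
    y=np.array([np.sin(yaw),-np.cos(yaw),0]); return Ro.from_matrix(np.c_[x,y,np.cross(x,y)])
def cur():
    s=bot.state(); q=s['orientation']; return np.array(s['ee_pos']),Ro.from_quat([q[1],q[2],q[3],q[0]]),s
def plan(p,R,f,step=.045,turn=.14,p0=None,R0=None,n=None):
    if p0 is None: p0,R0,_=cur()
    p=np.array(p); w=(R0.inv()*R).as_rotvec()
    N=n or max(int(np.ceil(np.linalg.norm(p-p0)/step)),int(np.ceil(np.linalg.norm(w)/turn)),1)
    sl=Slerp([0,1],Ro.concatenate([R0,R])); rows=[]
    a,A=p0,R0
    for k in range(1,N+1):
        b=p0+(p-p0)*k/N; B=sl([k/N])[0]
        t=A.inv().apply(b-a)/.2; r=(A.inv()*B).as_rotvec()/np.pi
        rows.append([f]+[round(float(v),3)+0. for v in np.r_[t,r]]); a,A=b,B
    print(N,'rows'); print(str(rows).replace(' ',''))
    return p,R
def st(p=None,R=None):
    a,A,s=cur(); print('t',s['time_s'],'p',a.round(4),'w',round(s['width'],4),'F',np.round(s['wrist_force'],2),'x',A.apply([1,0,0]).round(3),'z',A.apply([0,0,1]).round(3))
    print('q',s['qpos'].round(3))
    if p is not None: print('err',((a-p)*1000).round(1),'rot',(A.inv()*R).as_rotvec().round(4))
C=np.array([.5757,-.288,.072]); yc=1.815
M=np.array([.4905,.1285,.210]); ys=1.3915; P30=np.pi/6
E
python3 -c "
from plan import *
plan([C[0],C[1],.2],rot(yc,0),100)"
```

```text
22 rows
[[100,-0.142,-0.17,0.007,0.0,0.0,0.016],[100,-0.151,-0.162,0.007,0.0,0.0,0.016],[100,-0.159,-0.155,0.007,0.0,0.0,0.016],[100,-0.166,-0.147,0.007,0.0,0.0,0.016],[100,-0.173,-0.138,0.007,0.0,0.0,0.016],[100,-0.18,-0.129,0.007,0.0,0.0,0.016],[100,-0.186,-0.12,0.007,0.0,0.0,0.016],[100,-0.192,-0.111,0.007,0.0,0.0,0.016],[100,-0.197,-0.101,0.007,0.0,0.0,0.016],[100,-0.202,-0.091,0.007,0.0,0.0,0.016],[100,-0.206,-0.081,0.007,0.0,0.0,0.016],[100,-0.21,-0.071,0.007,0.0,0.0,0.016],[100,-0.213,-0.06,0.007,0.0,0.0,0.016],[100,-0.216,-0.05,0.007,0.0,0.0,0.016],[100,-0.218,-0.039,0.007,0.0,0.0,0.016],[100,-0.22,-0.028,0.007,0.0,0.0,0.016],[100,-0.221,-0.017,0.007,0.0,0.0,0.016],[100,-0.221,-0.006,0.007,0.0,0.0,0.016],[100,-0.221,0.005,0.007,0.0,0.0,0.016],[100,-0.221,0.016,0.007,0.0,0.0,0.016],[100,-0.22,0.027,0.007,0.0,0.0,0.016],[100,-0.218,0.038,0.007,0.0,0.0,0.016]]
```

Emit:
send_rows:
  motion:
    - [100, -0.142, -0.17, 0, 0, 0, 0.016]
    - [100, -0.151, -0.162, 0, 0, 0, 0.016]
    - [100, -0.159, -0.155, 0, 0, 0, 0.016]
    - [100, -0.166, -0.147, 0, 0, 0, 0.016]
    - [100, -0.173, -0.138, 0, 0, 0, 0.016]
    - [100, -0.18, -0.129, 0, 0, 0, 0.016]
    - [100, -0.186, -0.12, 0, 0, 0, 0.016]
    - [100, -0.192, -0.111, 0, 0, 0, 0.016]
    - [100, -0.197, -0.101, 0, 0, 0, 0.016]
    - [100, -0.202, -0.091, 0, 0, 0, 0.016]
    - [100, -0.206, -0.081, 0, 0, 0, 0.016]
    - [100, -0.21, -0.071, 0, 0, 0, 0.016]

```text
time_s: 1.3
ee_pos: [0.3752, 0.0905, 0.2237]
orientation: [-0.0, 0.412, 0.911, -0.007]
wrist_force: [1.2, 1.4, 0.0]
width: 0.0856
```

```bash
python3 -c "
from plan import *
st()
plan([C[0],C[1],.15],rot(yc,0),100)"
```

```text
t 1.3 p [0.3752 0.0905 0.2237] w 0.0856 F [1.22 1.42 0.  ] x [-0.66   0.751 -0.006] z [-0.006 -0.013 -1.   ]
q [ 0.159 -0.486  1.747 -0.012  1.888 -0.566]
10 rows
[[100,-0.208,-0.049,0.039,0.0,0.0,0.015],[100,-0.21,-0.039,0.038,0.0,0.0,0.015],[100,-0.212,-0.029,0.038,0.0,0.0,0.015],[100,-0.213,-0.019,0.038,0.0,0.0,0.015],[100,-0.214,-0.009,0.038,0.0,0.0,0.015],[100,-0.214,0.001,0.038,0.0,0.0,0.015],[100,-0.214,0.011,0.037,0.0,0.0,0.015],[100,-0.213,0.021,0.037,0.0,0.0,0.015],[100,-0.212,0.032,0.037,0.0,0.0,0.015],[100,-0.21,0.042,0.037,0.0,0.0,0.015]]
```

Emit:
send_rows:
  motion:
    - [100, -0.208, -0.049, 0.01, 0, 0, 0.015]
    - [100, -0.21, -0.039, 0.01, 0, 0, 0.015]
    - [100, -0.212, -0.029, 0.01, 0, 0, 0.015]
    - [100, -0.213, -0.019, 0.01, 0, 0, 0.015]
    - [100, -0.214, -0.009, 0.038, 0, 0, 0.015]
    - [100, -0.214, 0.001, 0.038, 0, 0, 0.015]
    - [100, -0.214, 0.011, 0.037, 0, 0, 0.015]
    - [100, -0.213, 0.021, 0.037, 0, 0, 0.015]
    - [100, -0.212, 0.032, 0.037, 0, 0, 0.015]
    - [100, -0.21, 0.042, 0.037, 0, 0, 0.015]
    - [100, 0, 0, 0, 0, 0, 0]

```text
time_s: 2.4
ee_pos: [0.5761, -0.3124, 0.1636]
orientation: [-0.003, 0.625, 0.781, -0.007]
wrist_force: [-0.3, 1.3, -2.3]
width: 0.0851
```

```bash
python3 -c "
from plan import *
st([C[0],C[1],.15],rot(yc,0))
plan([C[0],C[1],.13],rot(yc,0),100,n=2)
snap('top','top1');snap('scene','scene1')"
```

```text
t 2.4 p [ 0.5761 -0.3124  0.1636] w 0.0851 F [-0.33  1.26 -2.33] x [-0.219  0.976 -0.004] z [-0.013 -0.007 -1.   ]
q [-0.542  0.245  1.179 -0.013  1.725 -0.765]
err [  0.4 -24.4  13.6] rot [-0.0145  0.0042 -0.0236]
2 rows
[[100,0.06,0.014,0.084,-0.002,0.001,-0.004],[100,0.06,0.014,0.084,-0.002,0.001,-0.004]]
```

View pics/scene1.png

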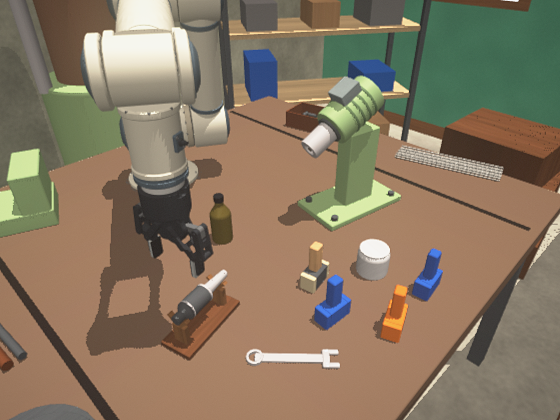

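The gripper is above and behind the chuck, with the scene otherwise unchanged. I'll correct the overshoot and descend.

Emit:
send_rows:
  motion:
    - [100, 0.06, 0.014, 0.07, -0.002, 0.001, -0.004]
    - [100, 0.06, 0.014, 0.07, -0.002, 0.001, -0.004]
    - [100, 0, 0, 0, 0, 0, 0]

```text
time_s: 2.8
ee_pos: [0.5757, -0.2814, 0.1418]
orientation: [0.002, 0.612, 0.791, 0.002]
wrist_force: [-0.2, 0.6, -0.3]
width: 0.0854
```

```bash
python3 -c "
from plan import *
st([C[0],C[1],.15],rot(yc,0))
plan([C[0],C[1],.050],rot(yc,0),100,n=4)"
```

```text
t 2.8 p [ 0.5757 -0.2814  0.1418] w 0.0854 F [-0.18  0.58 -0.31] x [-0.251  0.968 -0.001] z [ 0.005  0.    -1.   ]
q [-0.509  0.197  1.273  0.003  1.667 -0.763]
err [ 0.   6.6 -8.2] rot [0.0053 0.0009 0.0094]
4 rows
[[100,-0.008,-0.003,0.115,0.0,0.0,0.001],[100,-0.008,-0.003,0.115,0.0,0.0,0.001],[100,-0.008,-0.002,0.115,0.0,0.0,0.001],[100,-0.008,-0.002,0.115,0.0,0.0,0.001]]
```

Emit:
send_rows:
  motion:
    - [100, -0.02, -0.005, 0.11, 0, 0, 0.002]
    - [100, -0.01, -0.003, 0.11, 0, 0, 0.001]
    - [100, 0, 0, 0.06, 0, 0, 0]
    - [100, 0, 0, 0.02, 0, 0, 0]
    - [100, 0, 0, 0, 0, 0, 0]

```text
time_s: 3.3
ee_pos: [0.5779, -0.2855, 0.0899]
orientation: [0.008, 0.614, 0.789, 0.002]
wrist_force: [0.0, -0.2, -0.0]
width: 0.0852
```

```bash
python3 -c "
from plan import *
st([C[0],C[1],.050],rot(yc,0))
plan([C[0],C[1],.050],rot(yc,0),100,n=2)"
```

```text
t 3.3 p [ 0.5779 -0.2855  0.0899] w 0.0852 F [ 0.   -0.23 -0.01] x [-0.246  0.969 -0.01 ] z [ 0.016 -0.006 -1.   ]
q [-0.513  0.212  1.348  0.002  1.565 -0.762]
err [ 2.2  2.5 39.9] rot [0.0138 0.0098 0.0048]
2 rows
[[100,-0.004,-0.008,0.1,0.002,0.002,0.001],[100,-0.004,-0.008,0.1,0.002,0.002,0.001]]
```

Emit:
send_rows:
  motion:
    - [100, -0.004, -0.008, 0.1, 0.002, 0.002, 0.001]
    - [100, -0.004, -0.006, 0.07, 0.002, 0.001, 0]
    - [100, 0, 0, 0.02, 0, 0, 0]
    - [100, 0, 0, 0, 0, 0, 0]

```text
time_s: 3.7
ee_pos: [0.5768, -0.2886, 0.0513]
orientation: [0.002, 0.615, 0.788, 0.0]
wrist_force: [-0.2, -0.7, 0.1]
width: 0.0851
```

```bash
python3 -c "
from plan import *
st([C[0],C[1],.050],rot(yc,0))
plan([C[0],C[1],.050],rot(yc,0),100,n=1)"
```

```text
t 3.7 p [ 0.5768 -0.2886  0.0513] w 0.0851 F [-0.24 -0.66  0.05] x [-0.243  0.97  -0.002] z [ 0.003 -0.001 -1.   ]
q [-0.517  0.245  1.379  0.     1.514 -0.763]
err [ 1.1 -0.6  1.3] rot [0.0025 0.002  0.0016]
1 rows
[[100,0.004,-0.005,0.006,0.001,0.001,0.001]]
```

Good. Closing on the chuck.

Emit:
send_rows:
  motion:
    - [100, 0.003, -0.005, 0.006, 0.001, 0.001, 0.001]
    - [30, 0, 0, 0, 0, 0, 0]
    - [30, 0, 0, 0, 0, 0, 0]
    - [30, 0, 0, 0, 0, 0, 0]
    - [30, 0, 0, 0, 0, 0, 0]
    - [30, 0, 0, 0, 0, 0, 0]
    - [30, 0, 0, 0, 0, 0, 0]
  newtons: 60

```text
time_s: 4.4
ee_pos: [0.5757, -0.2887, 0.0512]
orientation: [-0.0, 0.617, 0.787, -0.0]
wrist_force: [0.1, -0.3, -1.1]
width: 0.0364
```

```bash
python3 -c "
from plan import *
st([C[0],C[1],.050],rot(yc,0))"
```

```text
t 4.4 p [ 0.5757 -0.2887  0.0512] w 0.0364 F [ 0.12 -0.33 -1.13] x [-0.24   0.971  0.001] z [-0.001  0.    -1.   ]
q [-0.518  0.246  1.378  0.     1.518 -0.76 ]
err [ 0.  -0.7  1.2] rot [-0.0004 -0.0005 -0.002 ]
```

```bash
python3 -c "
from plan import *
plan([C[0],C[1],.17],rot(yc,0),25,n=4)"
```

```text
4 rows
[[25,0.001,0.0,-0.148,0.0,0.0,0.0],[25,0.001,0.0,-0.148,0.0,0.0,0.0],[25,0.001,0.0,-0.148,0.0,0.0,0.0],[25,0.001,0.0,-0.148,0.0,0.0,0.0]]
```

Emit:
send_rows:
  motion:
    - [25, 0, 0, -0.1, 0, 0, 0]
    - [25, 0, 0, -0.15, 0, 0, 0]
    - [25, 0, 0, -0.15, 0, 0, 0]
    - [25, 0, 0, -0.15, 0, 0, 0]
    - [25, 0, 0, -0.1, 0, 0, 0]
    - [25, 0, 0, 0, 0, 0, 0]

```text
time_s: 5.0
ee_pos: [0.5742, -0.2873, 0.1783]
orientation: [-0.006, 0.616, 0.787, -0.001]
wrist_force: [-0.4, 0.2, -2.6]
width: 0.0364
```

```bash
python3 -c "
from plan import *
st()
snap('top','top2');snap('scene','scene2')"
```

```text
t 5.0 p [ 0.5742 -0.2873  0.1783] w 0.0364 F [-0.41  0.19 -2.63] x [-0.24   0.971  0.009] z [-0.01   0.007 -1.   ]
q [-5.170e-01  2.120e-01  1.192e+00  1.000e-03  1.750e+00 -7.600e-01]
```

View pics/scene2.png

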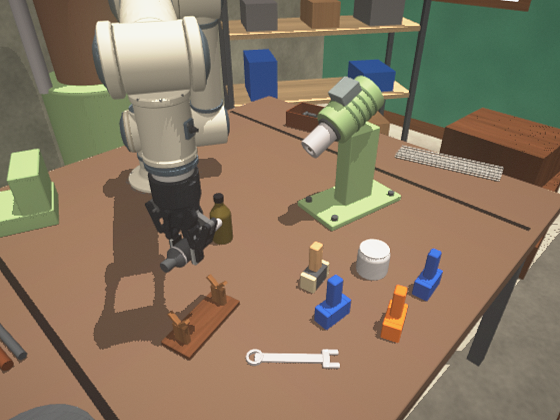

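View pics/top2.png

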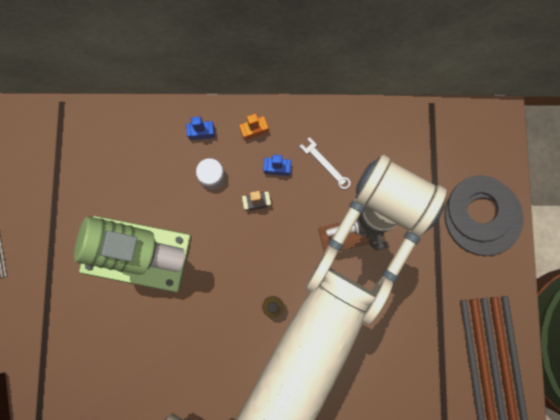

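```bash
cat >> plan.py <<'E'
a_s=rot(ys,P30).apply([1,0,0]); z_s=rot(ys,P30).apply([0,0,1])
DZ=.0208; DX=.0007
def tcp_chuck(s,dy=0,dzp=0): # shoulder at s (m) along the axis relative to mouth; 
    return M+a_s*(s-.03-DX)+z_s*(DZ-dzp)+dy*np.array([-np.sin(ys),np.cos(ys),0])
E
python3 -c "
from plan import *
t=tcp_chuck(-.09);print(t)
plan(t,rot(ys,P30),25)"
```

```text
[0.47371325 0.03587968 0.13163667]
8 rows
[[25,0.21,-0.012,0.029,-0.005,0.02,0.016],[25,0.207,-0.023,0.042,-0.005,0.02,0.016],[25,0.203,-0.034,0.055,-0.005,0.02,0.016],[25,0.197,-0.045,0.067,-0.005,0.02,0.016],[25,0.19,-0.056,0.078,-0.005,0.02,0.016],[25,0.181,-0.067,0.089,-0.005,0.02,0.016],[25,0.171,-0.077,0.099,-0.005,0.02,0.016],[25,0.161,-0.087,0.108,-0.005,0.02,0.016]]
```

Emit:
send_rows:
  motion:
    - [25, 0.15, -0.012, 0, -0.005, 0.02, 0.016]
    - [25, 0.207, -0.023, 0.02, -0.005, 0.02, 0.016]
    - [25, 0.203, -0.034, 0.05, -0.005, 0.02, 0.016]
    - [25, 0.197, -0.045, 0.067, -0.005, 0.02, 0.016]
    - [25, 0.19, -0.056, 0.078, -0.005, 0.02, 0.016]
    - [25, 0.1, -0.04, 0.05, -0.005, 0.02, 0.01]
    - [25, 0.04, 0, 0, 0, 0.01, 0]
    - [25, 0, 0, 0, 0, 0, 0]

```text
time_s: 5.9
ee_pos: [0.4978, -0.0564, 0.1382]
orientation: [-0.154, 0.713, 0.665, 0.161]
wrist_force: [0.7, -0.5, -3.8]
width: 0.0361
```

```bash
python3 -c "
from plan import *
t=tcp_chuck(-.09);st(t,rot(ys,P30))
plan(t,rot(ys,P30),25,n=4)"
```

```text
t 5.9 p [ 0.4978 -0.0564  0.1382] w 0.0361 F [ 0.67 -0.5  -3.79] x [0.063 0.898 0.435] z [ 0.025  0.434 -0.901]
q [-0.46  -0.085  1.632  0.42   1.764 -0.344]
err [ 24.1 -92.3   6.5] rot [-0.0563  0.074   0.096 ]
4 rows
[[25,0.098,-0.038,0.057,-0.004,0.006,0.008],[25,0.096,-0.041,0.058,-0.004,0.006,0.008],[25,0.094,-0.044,0.059,-0.004,0.006,0.008],[25,0.092,-0.047,0.06,-0.004,0.006,0.008]]
```

Emit:
send_rows:
  motion:
    - [25, 0.098, -0.038, 0.057, -0.004, 0.006, 0.008]
    - [25, 0.096, -0.041, 0.058, -0.004, 0.006, 0.008]
    - [25, 0.094, -0.044, 0.059, -0.004, 0.006, 0.008]
    - [25, 0.06, -0.02, 0.03, -0.002, 0.003, 0.004]
    - [25, 0, 0, 0, 0, 0, 0]

```text
time_s: 6.4
ee_pos: [0.4749, 0.0269, 0.1244]
orientation: [-0.17, 0.743, 0.62, 0.188]
wrist_force: [0.7, -0.1, -2.7]
width: 0.0367
```

```bash
python3 -c "
from plan import *
t=tcp_chuck(-.09);st(t,rot(ys,P30))
plan(t,rot(ys,P30),25,n=2)"
```

```text
t 6.4 p [0.4749 0.0269 0.1244] w 0.0367 F [ 0.66 -0.15 -2.66] x [0.16  0.857 0.489] z [ 0.069  0.485 -0.872]
q [-0.369 -0.237  1.809  0.5    1.68  -0.162]
err [ 1.2 -8.9 -7.3] rot [-0.0189  0.0125 -0.005 ]
2 rows
[[25,0.028,-0.007,-0.005,-0.003,0.002,-0.001],[25,0.028,-0.007,-0.005,-0.003,0.002,-0.001]]
```

Emit:
send_rows:
  motion:
    - [25, 0.028, -0.007, -0.005, -0.003, 0.002, -0.001]
    - [25, 0.02, -0.005, -0.003, -0.002, 0.001, 0]
    - [25, 0, 0, 0, 0, 0, 0]

```text
time_s: 6.7
ee_pos: [0.4738, 0.0338, 0.1291]
orientation: [-0.166, 0.742, 0.619, 0.195]
wrist_force: [0.4, -0.5, -3.5]
width: 0.0368
```

```bash
python3 -c "
from plan import *
t=tcp_chuck(-.09);st(t,rot(ys,P30))
plan(t,rot(ys,P30),25,n=1)
for n in('scene','top'):
  im,d=snap(n,n+'3')
im=np.load('pics/scene3.npz')['im'][110:220,230:350,::-1];cv2.imwrite('pics/c3.png',cv2.resize(im,None,fx=6,fy=5.4))
im=np.load('pics/top3.npz')['im'][200:320,130:260,::-1];cv2.imwrite('pics/c3t.png',cv2.resize(im,None,fx=5,fy=5))
"
```

```text
t 6.7 p [0.4738 0.0338 0.1291] w 0.0368 F [ 0.42 -0.48 -3.48] x [0.158 0.854 0.496] z [ 0.085  0.488 -0.869]
q [-0.363 -0.262  1.824  0.511  1.672 -0.153]
err [ 0.1 -2.1 -2.5] rot [-0.0035  0.0051 -0.0028]
1 rows
[[25,0.015,-0.002,-0.006,-0.001,0.002,-0.001]]
```

View pics/c3.png

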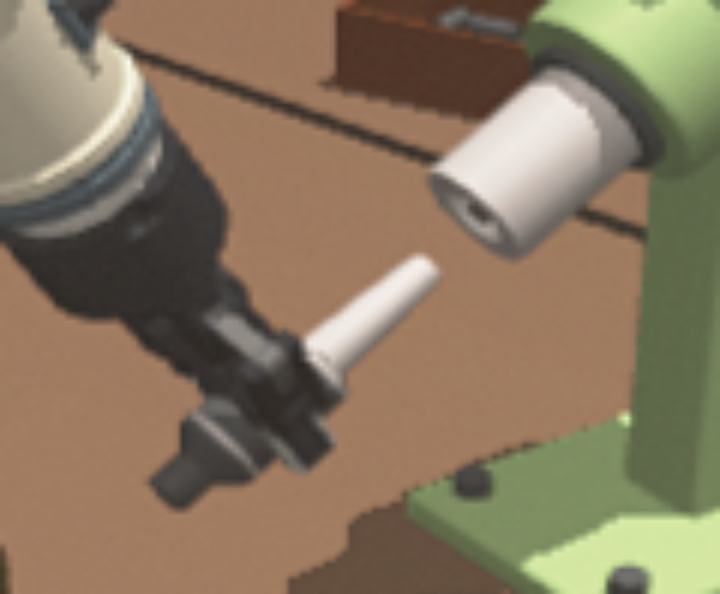

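View pics/c3t.png

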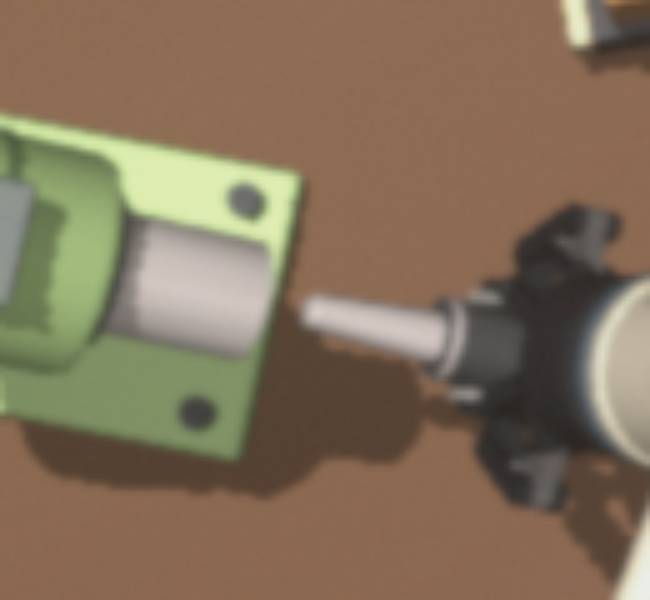

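```bash
cat > al.py <<'E'
from plan import *
def pr(X,n):
    p=camera_params(n); c=np.atleast_2d(X)@p['R'].T+p['t']; q=c@p['K'].T; return q[:,:2]/q[:,2:]
def midline(n,im,box,a0,smax=60,vmin=110,trim=(.15,.85)):
    y0,y1,x0,x1=box; H=cv2.cvtColor(im,cv2.COLOR_RGB2HSV)
    m=np.zeros(H.shape[:2],np.uint8); m[y0:y1,x0:x1]=((H[...,1]<smax)&(H[...,2]>vmin))[y0:y1,x0:x1]
    k,l,st_,c=cv2.connectedComponentsWithStats(m,connectivity=4); j=1+st_[1:,4].argmax(); v,u=np.nonzero(l==j)
    W=np.c_[u,v].astype(float); c0=W.mean(0); a=np.array(a0,float);a/=np.linalg.norm(a)
    for _ in range(4):
        nn=np.array([-a[1],a[0]]); S=(W-c0)@a;T=(W-c0)@nn
        lo,hi=np.quantile(S,[0,1]); b=np.arange(lo+trim[0]*(hi-lo),lo+trim[1]*(hi-lo),2.)
        md=[];ww=[];bb=[]
        for x in b:
            q=T[(S>=x-1)&(S<x+1)]
            if len(q)>3: md.append((q.max()+q.min())/2);ww.append(np.ptp(q));bb.append(x)
        f=np.polyfit(bb,md,1); c0=c0+nn*f[1]; th=np.arctan(f[0]); a=a*np.cos(th)+nn*np.sin(th)
    S=(W-c0)@a
    return c0,a,S.min(),S.max(),np.array(ww),len(W),st_[j]
E
python3 - <<'E'
from al import *
p,R,s=cur(); ax=R.apply([1,0,0]); 
Cc=p-R.apply([0,0,1])*DZ+ax*DX
sh=np.load('pics/scene3.npz')['im']; tp=np.load('pics/top3.npz')['im']
for n,im,bs,bn in (('scene',sh,(150,185,278,306),(110,165,296,348)),('top',tp,(252,278,188,221),(238,275,155,187))):
    tip=pr(Cc+ax*.093,n)[0]; shd=pr(Cc+ax*.03,n)[0]; a0=tip-shd; a0/=np.linalg.norm(a0)
    c,a,lo,hi,ww,N,bx=midline(n,im,bs,a0)
    print(n,'shank',c.round(2),a.round(4),'model dir',a0.round(4),'N',N,bx,'w',ww.round(1))
    nn=np.array([-a[1],a[0]]); 
    for lab,q in (('tip',tip),('shoulder',shd)): print('  model',lab,'offset from measured line px',((q-c)@nn).round(2),'along',((q-c)@a).round(1),lo.round(1),hi.round(1))
    m0=pr(M,n)[0];m1=pr(M+a_s*.06,n)[0]; b0=(m1-m0)/np.linalg.norm(m1-m0)
    c2,a2,lo2,hi2,ww2,N2,bx2=midline(n,im,bn,b0)
    n2=np.array([-a2[1],a2[0]])
    print('  nose',c2.round(2),a2.round(4),'model',b0.round(4),bx2,'w',ww2.round(1),'model mouth off',((m0-c2)@n2).round(2),'60mm',((m1-c2)@n2).round(2),'along',((m0-c2)@a2).round(2),lo2.round(1))
    print('  measured shank mid vs nose line px',((c-c2)@n2).round(2),'model',((( tip+shd)/2-m0)@np.array([-b0[1],b0[0]])).round(2),'px/mm',np.linalg.norm(m1-m0)/60)
E
```

```text
scene shank [290.68 168.61] [ 0.7207 -0.6933] model dir [ 0.7191 -0.6949] N 225 [280 157  23  27 225] w [8.5 8.5 8.5 7.8 7.8 7.8 7.1 6.4 6.4 6.4]
  model tip offset from measured line px -0.38 along 13.7 -12.7 14.8
  model shoulder offset from measured line px -0.33 along -12.3 -12.7 14.8
  nose [319.59 137.88] [ 0.723  -0.6908] model [ 0.7151 -0.6991] [302 123  34  32 589] w [19.8 19.8 20.5 20.5 20.5 20.5 20.5 20.5 20.5 20.5 19.8] model mouth off 0.91 60mm 0.63 along -16.08 -14.9
  measured shank mid vs nose line px 2.25 model 0.69 px/mm 0.40274140327493024
top shank [206.68 264.84] [-0.9804 -0.1968] model dir [-0.9785 -0.2063] N 289 [190 259  31  17 289] w [ 9.2 10.4  9.4  9.4  9.2  8.4  9.   8.4  7.3  7.5  7.3  7.3]
  model tip offset from measured line px 0.13 along 16.3 -14.7 17.1
  model shoulder offset from measured line px -0.12 along -9.9 -14.7 17.1
  nose [169.16 257.58] [-0.9803 -0.1974] model [-0.9792 -0.2029] [155 243  30  29 701] w [23.5 23.7 24.5 23.7 24.5 24.5 24.5 24.7 23.7 24.7 24.5] model mouth off 0.11 60mm 0.26 along -9.14 -15.2
  measured shank mid vs nose line px 0.29 model 0.32 px/mm 0.4466394089617319
```

```bash
python3 -c "
from plan import *
t=tcp_chuck(-.068,dzp=.001);st(t,rot(ys,P30))
plan(t,rot(ys,P30),25,n=2)
"
```

```text
t 6.8 p [0.4738 0.0336 0.1289] w 0.0364 F [ 0.16  0.19 -2.74] x [0.158 0.854 0.495] z [ 0.085  0.488 -0.869]
q [-0.363 -0.261  1.824  0.511  1.672 -0.153]
err [ -3.2 -20.6 -14.6] rot [-0.0038  0.0053 -0.0031]
2 rows
[[25,0.063,-0.001,-0.006,-0.001,0.001,0.0],[25,0.063,-0.001,-0.006,-0.001,0.001,0.0]]
```

Emit:
send_rows:
  motion:
    - [25, 0.05, -0.001, -0.009, -0.001, 0.002, -0.001]
    - [25, 0.05, -0.001, -0.006, 0, 0, 0]
    - [25, 0.01, 0, -0.002, 0, 0, 0]
    - [25, 0, 0, 0, 0, 0, 0]

```text
time_s: 7.2
ee_pos: [0.4774, 0.0516, 0.1446]
orientation: [-0.166, 0.741, 0.619, 0.199]
wrist_force: [0.1, -0.7, -4.4]
width: 0.0364
```

```bash
python3 -c "
from plan import *
t=tcp_chuck(-.068,dzp=.001);st(t,rot(ys,P30))
print('ax/lat/z mm',rot(ys,P30).inv().apply(cur()[0]-t)*1000)
snap('scene','scene4');snap('top','top4')
im=np.load('pics/scene4.npz')['im'][110:220,230:350,::-1];cv2.imwrite('pics/c4.png',cv2.resize(im,None,fx=6,fy=5.4))
im=np.load('pics/top4.npz')['im'][200:320,130:260,::-1];cv2.imwrite('pics/c4t.png',cv2.resize(im,None,fx=5,fy=5))
"
```

```text
t 7.2 p [0.4774 0.0516 0.1446] w 0.0364 F [ 0.13 -0.69 -4.41] x [0.154 0.851 0.501] z [ 0.09   0.493 -0.865]
q [-0.329 -0.275  1.81   0.522  1.677 -0.111]
err [ 0.3 -2.5  1.1] rot [ 0.0007 -0.0014  0.0001]
ax/lat/z mm [-1.56661904  0.78114084 -2.18113805]
```

View pics/c4.png

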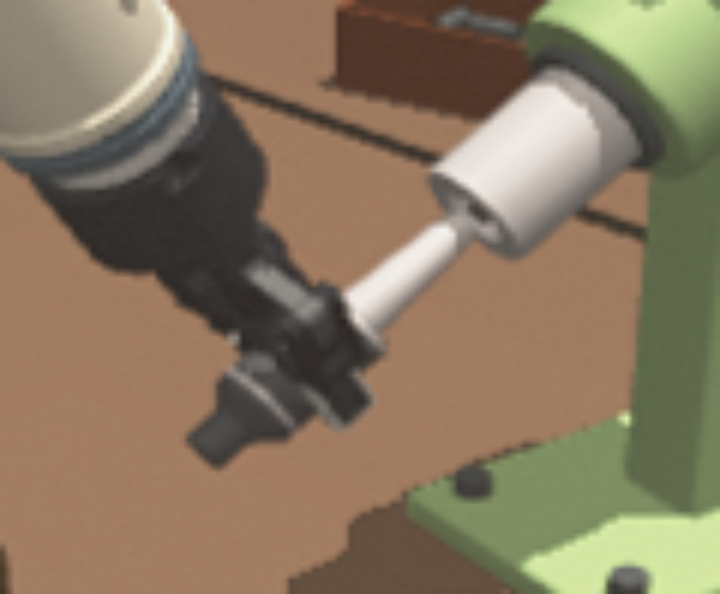

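View pics/c4t.png

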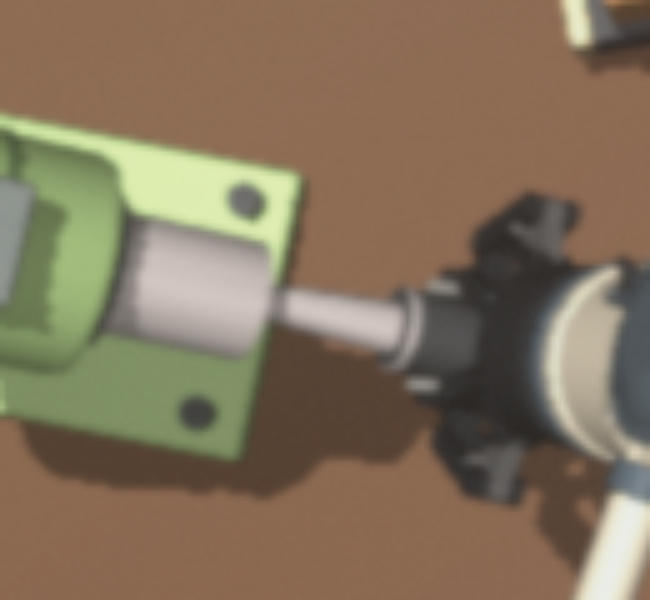

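Run:
```python
from al import *
p,R,s=cur(); ax=R.apply([1,0,0]); Cc=p-R.apply([0,0,1])*DZ+ax*DX
for n,bs in (('scene',(150,178,286,306)),('top',(250,278,188,214))):
    im=np.load(f'pics/{n}4.npz')['im']
    tip=pr(Cc+ax*.093,n)[0]; shd=pr(Cc+ax*.03,n)[0]; a0=tip-shd; a0/=np.linalg.norm(a0)
    for vm,sm in ((110,60),(90,70)):
        c,a,lo,hi,ww,N,bx=midline(n,im,bs,a0,vmin=vm,smax=sm); nn=np.array([-a[1],a[0]])
        print(n,c.round(2),a.round(4),bx,ww.round(1),'model tip/shd off',((tip-c)@nn).round(2),((shd-c)@nn).round(2),'modelM off',((pr(M,n)[0]-c)@nn).round(2),'M px',pr(M,n)[0].round(1), 'clicked',((np.array([308.5,149.6])-c)@nn).round(2))
```

```text
scene [296.1  161.32] [ 0.7255 -0.6882] [287 150  19  25 198] [8.5 8.5 7.8 7.8 7.8 7.8 7.1 6.4 6.4] model tip/shd off -0.57 -0.17 modelM off 0.12 M px [308.6 149.6] clicked 0.03
scene [296.   161.51] [ 0.7202 -0.6938] [286 150  20  26 208] [9.2 9.2 8.5 7.8 7.8 7.8 7.8 7.1 7.1 6.4] model tip/shd off -0.53 -0.33 modelM off 0.19 M px [308.6 149.6] clicked 0.09
top [201.27 263.67] [-0.9828 -0.1849] [188 257  26  17 260] [15.3  9.2  9.4  9.2  9.4  9.2  8.2  9.   9.   8. ] model tip/shd off 0.37 -0.15 modelM off 0.05 M px [178.2 259.3] clicked 131.93
top [201.69 263.85] [-0.98   -0.1989] [188 257  26  18 297] [17.5 15.5 11.4 10.2  9.2  9.2  9.   9.2  9.4  8.2] model tip/shd off 0.17 0.04 modelM off -0.2 M px [178.2 259.3] clicked 133.22
```

Emit:
send_rows:
  motion:
    - [25, 0.05, 0, 0, 0, 0, 0]
    - [25, 0.06, -0.001, 0, 0, 0, 0]
    - [25, 0.06, -0.001, 0, 0, 0, 0]
    - [25, 0.03, 0, 0, 0, 0, 0]
    - [25, 0, 0, 0, 0, 0, 0]

```text
time_s: 7.8
ee_pos: [0.4833, 0.0889, 0.166]
orientation: [-0.167, 0.741, 0.619, 0.199]
wrist_force: [-0.4, 0.4, -2.2]
width: 0.0363
```

```bash
cat >> plan.py <<'E'
def rel(dzp=.003):
    t=tcp_chuck(0,dzp=dzp); st(t,rot(ys,P30)); p=cur()[0]
    print('shoulder s, lat, z(tool) mm',(rot(ys,P30).inv().apply(p-t)*1000).round(2),'F tool',rot(ys,P30).inv().apply(cur()[2]['wrist_force']).round(1))
E
python3 -c "
from plan import *
rel()"
```

```text
t 7.8 p [0.4833 0.0889 0.166 ] w 0.0363 F [-0.44  0.45 -2.2 ] x [0.155 0.851 0.502] z [ 0.089  0.494 -0.865]
q [-0.247 -0.288  1.782  0.527  1.672 -0.02 ]
err [ -4.  -22.2 -13.2] rot [-0.0002 -0.0019 -0.0005]
shoulder s, lat, z(tool) mm [-26.15   0.03   0.14] F tool [-0.8 -0.5  2.1]
```

Entering freely, no contact force. Continue.

Emit:
send_rows:
  motion:
    - [25, 0.04, 0, 0, 0, 0, 0]
    - [25, 0.03, 0, 0, 0, 0, 0]
    - [25, 0, 0, 0, 0, 0, 0]

```text
time_s: 8.1
ee_pos: [0.4853, 0.1015, 0.1725]
orientation: [-0.167, 0.742, 0.619, 0.198]
wrist_force: [0.9, 1.4, -3.9]
width: 0.0363
```

```bash
python3 -c "
from plan import *
rel()"
```

```text
t 8.1 p [0.4853 0.1015 0.1725] w 0.0363 F [ 0.87  1.37 -3.94] x [0.156 0.852 0.5  ] z [ 0.088  0.493 -0.866]
q [-0.219 -0.288  1.77   0.526  1.669  0.012]
err [-2.  -9.6 -6.7] rot [-0.0015 -0.0004 -0.0016]
shoulder s, lat, z(tool) mm [-11.84  -0.31   0.94] F tool [-0.7  0.6  4.2]
```

Emit:
send_rows:
  motion:
    - [25, 0.025, 0, -0.003, 0, 0, 0]
    - [25, 0.015, 0, 0, 0, 0, 0]
    - [25, 0, 0, 0, 0, 0, 0]
  newtons: 90

```text
time_s: 8.4
ee_pos: [0.4858, 0.1059, 0.1747]
orientation: [-0.166, 0.744, 0.618, 0.195]
wrist_force: [-0.3, 0.8, -2.1]
width: 0.0359
```

```bash
python3 -c "
from plan import *
rel()
snap('scene','scene5');snap('top','top5')
im=np.load('pics/scene5.npz')['im'][90:200,250:370,::-1];cv2.imwrite('pics/c5.png',cv2.resize(im,None,fx=6,fy=5.4))
im=np.load('pics/top5.npz')['im'][200:320,130:260,::-1];cv2.imwrite('pics/c5t.png',cv2.resize(im,None,fx=5,fy=5))
"
```

```text
t 8.4 p [0.4858 0.1059 0.1747] w 0.0359 F [-0.26  0.84 -2.12] x [0.161 0.854 0.495] z [ 0.085  0.488 -0.869]
q [-0.205 -0.287  1.764  0.521  1.669  0.03 ]
err [-1.5 -5.2 -4.5] rot [-0.0033  0.0055 -0.0061]
shoulder s, lat, z(tool) mm [-6.93 -0.54  1.19] F tool [-0.4 -0.4  2.2]
```

View pics/c5.png

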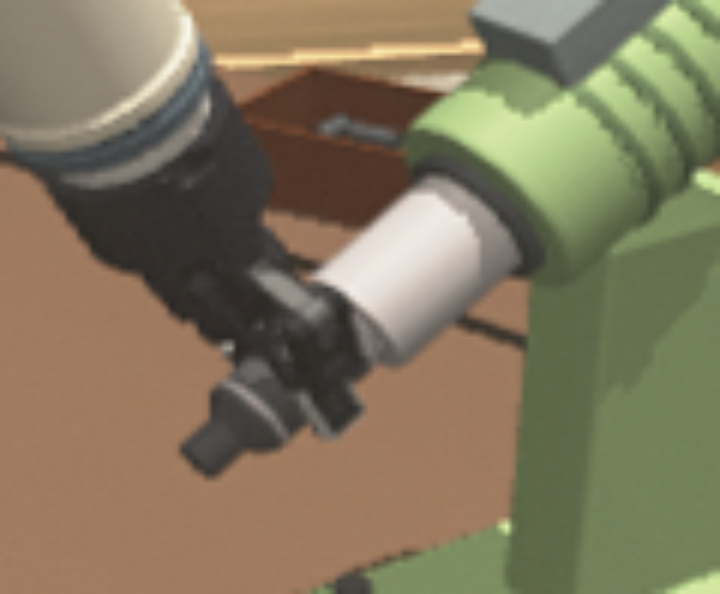

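View pics/c5t.png

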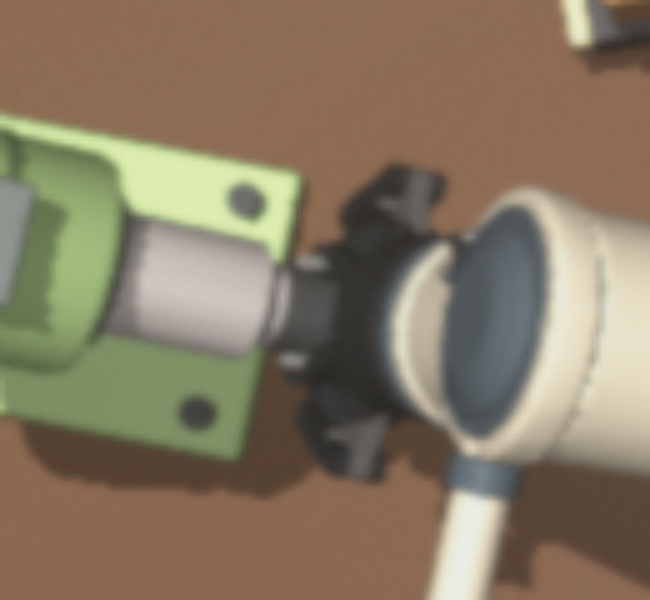

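Emit:
send_rows:
  motion:
    - [25, 0.025, -0.002, -0.004, -0.001, 0.001, -0.002]
    - [25, 0.02, 0, 0, 0, 0, 0]

```text
time_s: 8.7
ee_pos: [0.4865, 0.1095, 0.1767]
orientation: [-0.163, 0.744, 0.618, 0.194]
wrist_force: [-1.1, -11.7, -8.0]
width: 0.0357
```

```bash
python3 -c "
from plan import *
rel()"
```

```text
t 8.7 p [0.4865 0.1095 0.1767] w 0.0357 F [ -1.12 -11.71  -7.97] x [0.16  0.857 0.491] z [ 0.087  0.483 -0.871]
q [-0.194 -0.29   1.761  0.515  1.665  0.042]
err [-0.9 -1.6 -2.5] rot [-0.0002  0.0108 -0.0049]
shoulder s, lat, z(tool) mm [-2.74 -0.59  1.29] F tool [-14.1   1.    1. ]
```

```bash
python3 -c "
from plan import *
snap('scene','scene6');snap('top','top6');rel()
im=np.load('pics/scene6.npz')['im'][90:200,250:370,::-1];cv2.imwrite('pics/c6.png',cv2.resize(im,None,fx=6,fy=5.4))
im=np.load('pics/top6.npz')['im'][230:290,150:230,::-1];cv2.imwrite('pics/c6t.png',cv2.resize(im,None,fx=9,fy=9,interpolation=2))
"
```

```text
t 8.8 p [0.4865 0.1097 0.1769] w 0.0359 F [ -1.14 -10.47  -8.75] x [0.16  0.856 0.491] z [ 0.087  0.483 -0.871]
q [-0.194 -0.29   1.761  0.516  1.665  0.042]
err [-0.8 -1.4 -2.4] rot [-0.0002  0.0105 -0.0048]
shoulder s, lat, z(tool) mm [-2.53 -0.55  1.29] F tool [-13.5   0.7   2.3]
```

View pics/c6.png

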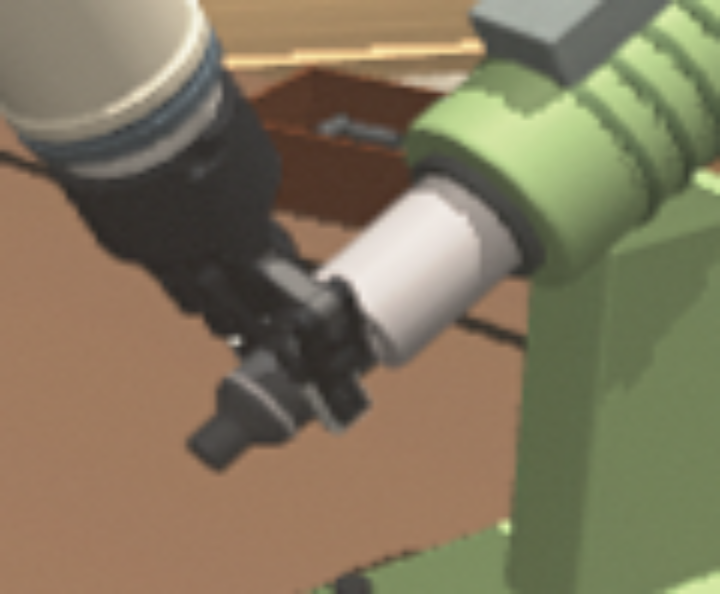

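View pics/c6t.png

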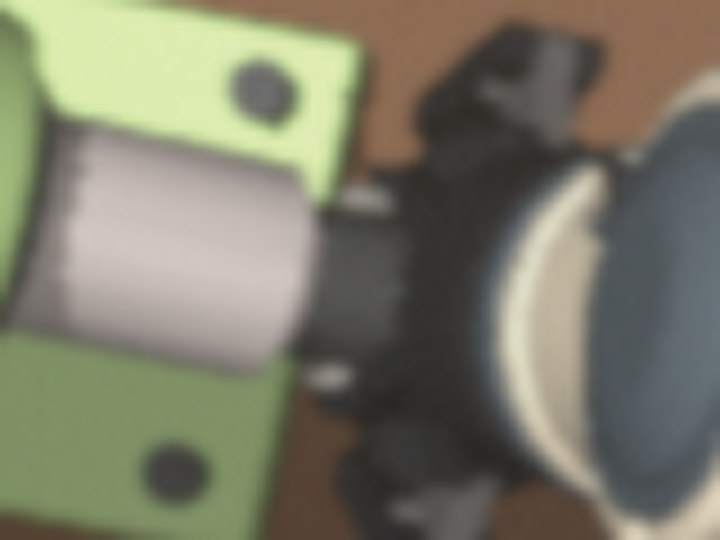

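Emit:
send_rows:
  motion:
    - [25, 0, 0, 0, 0, 0, 0]
    - [100, 0, 0, 0, 0, 0, 0]
    - [100, 0, 0, 0, 0, 0, 0]
    - [100, 0, 0, 0, 0, 0, 0]
    - [100, 0, 0, 0, 0, 0, 0]
    - [100, 0, 0, 0, 0, 0, 0]

```text
time_s: 9.4
ee_pos: [0.4881, 0.1113, 0.1814]
orientation: [-0.162, 0.742, 0.619, 0.198]
wrist_force: [-0.9, 0.2, -0.5]
width: 0.0852
```

```bash
python3 -c "
from plan import *
snap('scene','scene7');snap('top','top7');rel()
im=np.load('pics/scene7.npz')['im'][90:200,250:370,::-1];cv2.imwrite('pics/c7.png',cv2.resize(im,None,fx=6,fy=5.4))
"
```

```text
t 9.5 p [0.488  0.1112 0.1812] w 0.085 F [-0.18  0.42  0.07] x [0.156 0.855 0.496] z [ 0.093  0.487 -0.869]
q [-0.193 -0.292  1.756  0.521  1.665  0.042]
err [0.7 0.1 2. ] rot [ 0.005   0.0052 -0.0007]
shoulder s, lat, z(tool) mm [ 1.18  0.66 -1.61] F tool [ 0.4 -0.3  0.1]
```

View pics/c7.png

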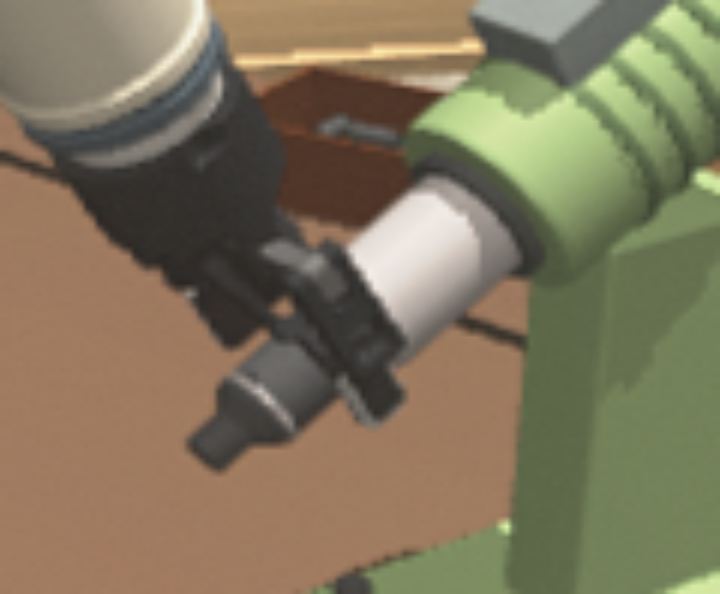

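Emit:
send_rows:
  motion:
    - [100, -0.02, 0, -0.1, 0, 0, 0]
    - [100, -0.02, 0, -0.2, 0, 0, 0]
    - [100, -0.02, 0, -0.2, 0, 0, 0]
    - [100, -0.05, 0, -0.05, 0, 0, 0]
    - [100, 0, 0, 0, 0, 0, 0]

```text
time_s: 10.0
ee_pos: [0.4731, 0.0375, 0.2674]
orientation: [-0.164, 0.742, 0.619, 0.197]
wrist_force: [0.4, -0.1, -0.7]
width: 0.0852
```

```bash
python3 -c "
from plan import *
st();plan([.653,-.0335,.19],rot(1.755,0),70)
snap('scene','scene8');snap('top','top8')
"
```

```text
t 10.0 p [0.4731 0.0375 0.2674] w 0.0852 F [ 0.38 -0.07 -0.73] x [0.155 0.855 0.495] z [ 0.09   0.487 -0.869]
q [-0.357 -0.286  1.599  0.538  1.881 -0.023]
5 rows
[[70,-0.071,0.19,0.049,0.006,-0.033,-0.023],[70,-0.079,0.185,0.053,0.006,-0.033,-0.023],[70,-0.087,0.18,0.058,0.006,-0.033,-0.023],[70,-0.093,0.175,0.064,0.006,-0.033,-0.023],[70,-0.098,0.17,0.07,0.006,-0.033,-0.023]]
```

View pics/scene8.png

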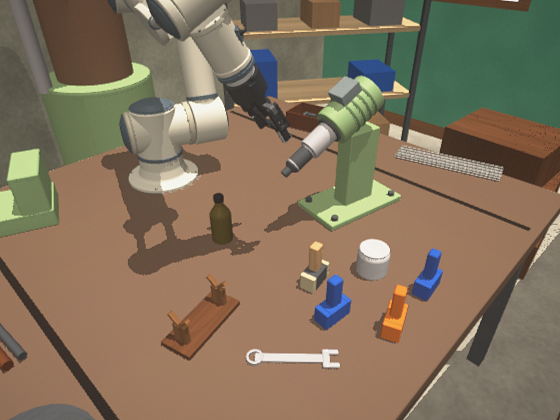

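View pics/top8.png

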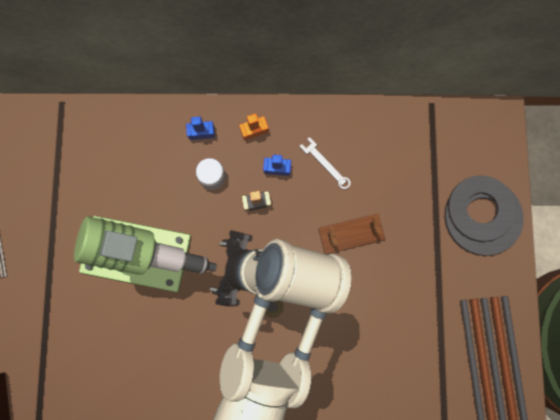

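The chuck stays put in the spindle: its nose end is at scene (287,171) and the gripper is clear. Next I refine the mallet pose and the chuck gap.

Run:
```python
from al import *
sc=np.load('pics/scene8.npz')['im'];tp=np.load('pics/top8.npz')['im']
cv2.imwrite('pics/d1.png',cv2.resize(sc[120:185,275:345,::-1],None,fx=10,fy=9,interpolation=2))
cv2.imwrite('pics/d2.png',cv2.resize(tp[180:220,230:285,::-1],None,fx=14,fy=14,interpolation=2))
cv2.imwrite('pics/d3.png',cv2.resize(sc[235:300,290:340,::-1],None,fx=9,fy=9,interpolation=2))
for g in (0,.003,.006):
    print(g,'nose end scene crop',((pr(M-a_s*(.085+g),'scene')[0]-[275,120]+.5)*[10,9]).round(0),'shoulder',((pr(M-a_s*g,'scene')[0]-[275,120]+.5)*[10,9]).round(0))
```

```text
0 nose end scene crop [ 91. 491.] shoulder [341. 271.]
0.003 nose end scene crop [ 82. 499.] shoulder [332. 279.]
0.006 nose end scene crop [ 74. 507.] shoulder [323. 287.]
```

View pics/d1.png

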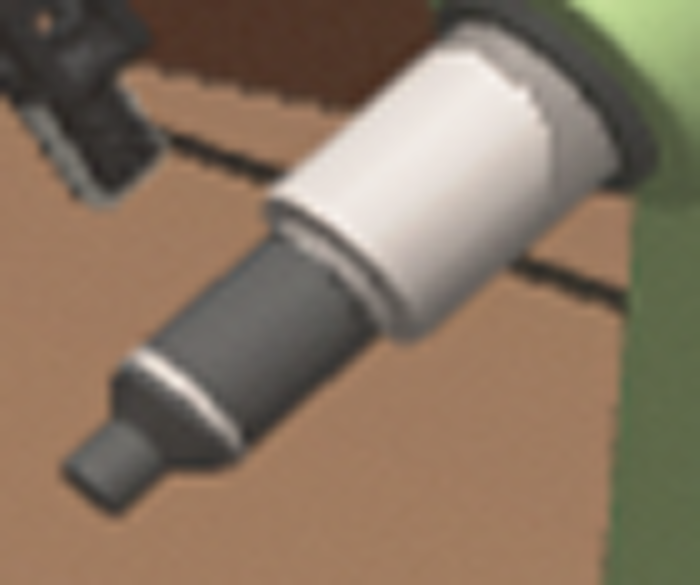

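View pics/d2.png

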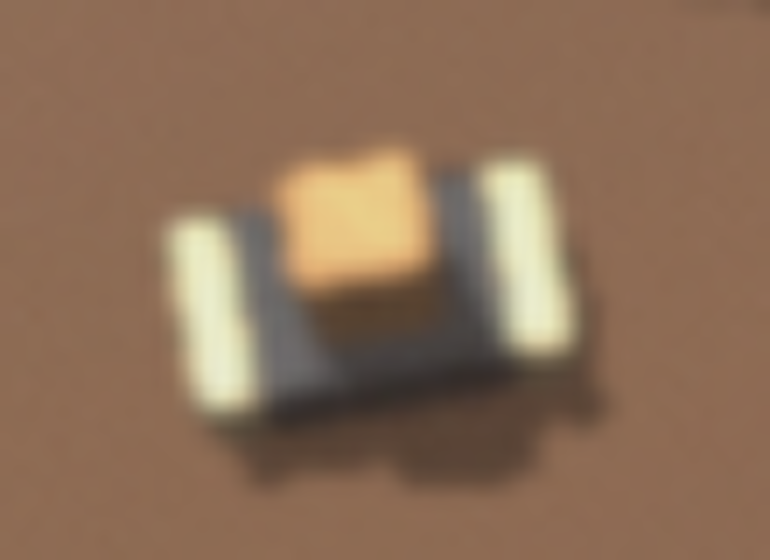

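View pics/d3.png

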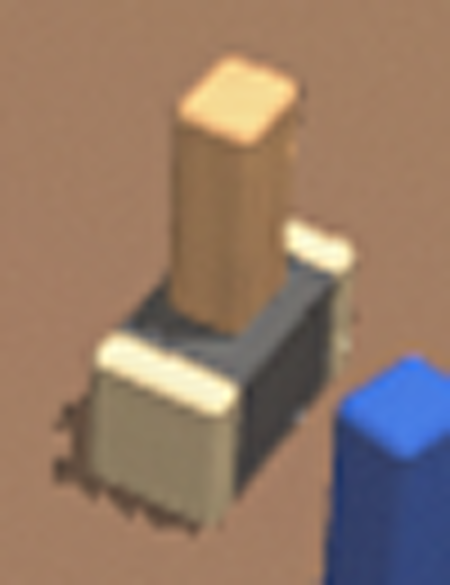

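Run:
```python
from al import *
print(ray_plane('top',[[254.6,195.4]],.104),ray_plane('scene',[[315.9,245.6]],.104))
w=ray_plane('top',[[244.6,202.0],[267.1,197.9]],.04);print(w,w.mean(0));d=w[0]-w[1];print(np.arctan2(d[1],d[0]),np.linalg.norm(d))
c=np.array([[105,345],[235,398],[292,232],[350,255]])/9+[290,235]-.5  # strip corners
w=ray_plane('scene',c,.04);d=w[2:].mean(0)-w[:2].mean(0);print(w.mean(0),np.arctan2(d[1],d[0]))
```

```text
[[ 0.6536075  -0.03244513  0.104     ]] [[ 0.65756932 -0.03368095  0.104     ]]
[[ 0.64827535 -0.00424791  0.04      ]
 [ 0.65922683 -0.06146679  0.04      ]] [ 0.65375109 -0.03285735  0.04      ]
1.7599055149466867 0.05825749096732688
[ 0.66076349 -0.03003187  0.04      ] 1.6253572159968208
```

Emit:
send_rows:
  motion:
    - [70, -0.071, 0.15, 0.02, 0.006, -0.033, -0.023]
    - [70, -0.079, 0.185, 0.04, 0.006, -0.033, -0.023]
    - [70, -0.087, 0.18, 0.05, 0.006, -0.033, -0.023]
    - [70, -0.08, 0.13, 0.05, 0.006, -0.03, -0.02]
    - [70, -0.03, 0.05, 0.02, 0, -0.01, -0.01]
    - [70, 0, 0, 0, 0, 0, 0]

```text
time_s: 10.7
ee_pos: [0.6132, -0.0188, 0.2027]
orientation: [-0.021, 0.649, 0.761, 0.023]
wrist_force: [0.1, -0.0, 0.9]
width: 0.0599
```

```bash
python3 -c "
from plan import *
t=[.6545,-.033,.15];R=rot(1.76,0)
st(t,R);plan(t,R,70,n=3)
"
```

```text
t 10.7 p [ 0.6132 -0.0188  0.2027] w 0.0599 F [ 0.08 -0.02  0.93] x [-0.158  0.985  0.063] z [-0.002  0.063 -0.998]
q [-0.121  0.128  1.243  0.064  1.78  -0.267]
err [-41.3  14.2  52.7] rot [ 0.009  -0.0628 -0.0306]
3 rows
[[70,-0.04,0.064,0.086,0.001,-0.007,-0.003],[70,-0.039,0.063,0.087,0.001,-0.007,-0.003],[70,-0.037,0.063,0.087,0.001,-0.007,-0.003]]
```

Emit:
send_rows:
  motion:
    - [70, -0.04, 0.064, 0.086, 0.001, -0.007, -0.003]
    - [70, -0.039, 0.063, 0.087, 0.001, -0.007, -0.003]
    - [70, -0.02, 0.04, 0.04, 0.001, -0.004, -0.002]
    - [70, 0, 0, 0, 0, 0, 0]

```text
time_s: 11.1
ee_pos: [0.648, -0.027, 0.1565]
orientation: [-0.005, 0.639, 0.769, 0.002]
wrist_force: [0.4, 0.4, -0.2]
width: 0.0597
```

```bash
python3 -c "
from plan import *
t=[.6545,-.033,.15];R=rot(1.76,0)
st(t,R);plan(t,R,70,n=2)
"
```

```text
t 11.1 p [ 0.648  -0.027   0.1565] w 0.0597 F [ 0.35  0.43 -0.2 ] x [-0.184  0.983  0.01 ] z [-0.006  0.009 -1.   ]
q [-0.099  0.226  1.214  0.009  1.708 -0.282]
err [-6.5  6.   6.5] rot [-0.0038 -0.01   -0.0044]
2 rows
[[70,-0.018,0.013,0.016,-0.001,-0.002,-0.001],[70,-0.018,0.013,0.016,-0.001,-0.002,-0.001]]
```

Emit:
send_rows:
  motion:
    - [70, -0.02, 0.015, 0.02, -0.001, -0.002, -0.001]
    - [70, -0.014, 0.013, 0.02, 0, -0.001, 0]
    - [70, 0, 0, 0, 0, 0, 0]

```text
time_s: 11.4
ee_pos: [0.6545, -0.0327, 0.15]
orientation: [0.0, 0.638, 0.77, 0.001]
wrist_force: [-1.0, 0.1, -1.2]
width: 0.0596
```

```bash
python3 -c "
from plan import *
t=[.6545,-.033,.15];R=rot(1.76,0)
st(t,R);plan([.6545,-.033,.06],R,70,n=4)
snap('scene','scene9');
cv2.imwrite('pics/d4.png',cv2.resize(np.load('pics/scene9.npz')['im'][180:310,250:390,::-1],None,fx=5,fy=4.5,interpolation=2))
"
```

```text
t 11.4 p [ 0.6545 -0.0327  0.15  ] w 0.0596 F [-0.98  0.06 -1.21] x [-0.186  0.983  0.001] z [ 0.001  0.001 -1.   ]
q [-1.030e-01  2.380e-01  1.211e+00  1.000e-03  1.691e+00 -2.890e-01]
err [-0.   0.3  0. ] rot [ 0.0014 -0.001  -0.0022]
4 rows
[[70,0.0,0.0,0.113,0.0,0.0,0.0],[70,0.0,0.0,0.113,0.0,0.0,0.0],[70,0.0,0.0,0.113,0.0,0.0,0.0],[70,0.0,0.0,0.113,0.0,0.0,0.0]]
```

View pics/d4.png

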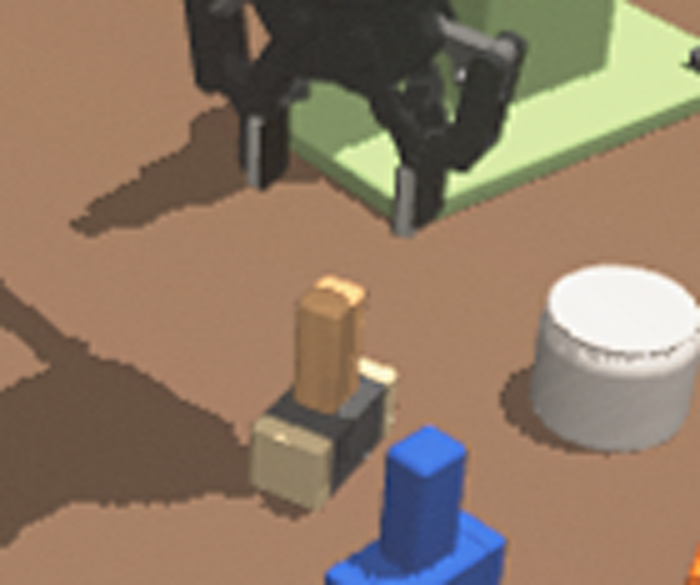

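The fingers straddle the handle (crop 330,290), directly above it. Descend.

Emit:
send_rows:
  motion:
    - [70, 0, 0, 0.11, 0, 0, 0]
    - [70, 0, 0, 0.11, 0, 0, 0]
    - [70, 0, 0, 0.11, 0, 0, 0]
    - [70, 0, 0, 0.06, 0, 0, 0]
    - [70, 0, 0, 0.02, 0, 0, 0]
    - [70, 0, 0, 0, 0, 0, 0]

```text
time_s: 12.05
ee_pos: [0.6566, -0.0334, 0.0727]
orientation: [0.004, 0.639, 0.769, 0.004]
wrist_force: [-0.2, -0.0, -0.6]
width: 0.0599
```

```bash
python3 -c "
from plan import *
t=[.6545,-.033,.06];R=rot(1.76,0)
st(t,R);plan(t,R,70,n=2)
"
```

```text
t 12.05 p [ 0.6566 -0.0334  0.0727] w 0.0599 F [-0.16 -0.02 -0.63] x [-0.184  0.983 -0.001] z [ 0.012  0.001 -1.   ]
q [-0.104  0.259  1.324  0.003  1.547 -0.289]
err [ 2.1 -0.4 12.7] rot [ 0.0117  0.0008 -0.0043]
2 rows
[[70,0.002,-0.005,0.032,0.002,0.0,-0.001],[70,0.002,-0.005,0.032,0.002,0.0,-0.001]]
```

Emit:
send_rows:
  motion:
    - [70, 0.001, -0.005, 0.035, 0.002, 0, -0.001]
    - [70, 0.001, -0.005, 0.03, 0.001, 0, 0]
    - [70, 0, 0, 0, 0, 0, 0]
    - [15, 0, 0, 0, 0, 0, 0]
    - [15, 0, 0, 0, 0, 0, 0]
    - [15, 0, 0, 0, 0, 0, 0]
    - [15, 0, 0, 0, 0, 0, 0]
    - [15, 0, 0, 0, 0, 0, 0]
    - [15, 0, 0, 0, 0, 0, 0]
  newtons: 80

```text
time_s: 12.95
ee_pos: [0.6564, -0.0336, 0.0628]
orientation: [0.003, 0.638, 0.77, 0.002]
wrist_force: [-0.5, -0.9, 0.1]
width: 0.0213
```

```bash
python3 -c "
from plan import *
t=[.6545,-.033,.06];R=rot(1.76,0)
st(t,R)
"
```

```text
t 12.95 p [ 0.6564 -0.0336  0.0628] w 0.0213 F [-0.47 -0.9   0.08] x [-0.187  0.982 -0.002] z [ 0.007 -0.001 -1.   ]
q [-0.103  0.267  1.332 -0.     1.535 -0.291]
err [ 1.9 -0.6  2.8] rot [ 0.0068  0.0024 -0.001 ]
```

Emit:
send_rows:
  motion:
    - [15, 0, 0, -0.1, 0, 0, 0]
    - [15, 0, 0, -0.15, 0, 0, 0]
    - [15, 0, 0, -0.15, 0, 0, 0]
    - [15, 0, 0, -0.15, 0, 0, 0]
    - [15, 0, 0, -0.05, 0, 0, 0]
    - [15, 0, 0, 0, 0, 0, 0]

```text
time_s: 13.55
ee_pos: [0.653, -0.0331, 0.1793]
orientation: [-0.002, 0.637, 0.77, -0.002]
wrist_force: [0.5, -0.2, -3.4]
width: 0.0212
```

```bash
cat >> plan.py <<'E'
HZ=.0428; HX=.0009
Rs=rot(ys,P30)
def tcp_mal(s): return M+a_s*(s-.035-HX)-z_s*HZ   # striking face at s
def relm():
    t=tcp_mal(0); st(t,Rs); p=cur()[0]
    print('face s, lat, z(tool) mm',(Rs.inv().apply(p-t)*1000).round(2),'F tool',Rs.inv().apply(cur()[2]['wrist_force']).round(1))
E
python3 -c "
from plan import *
t=tcp_mal(-.135);print(t)
st(t,Rs);plan(t,Rs,15)
"
```

```text
[ 0.46028901 -0.0381881   0.16161589]
t 13.55 p [ 0.653  -0.0331  0.1793] w 0.0212 F [ 0.51 -0.18 -3.41] x [-0.187  0.982  0.001] z [-0.005  0.    -1.   ]
q [-0.103  0.238  1.159 -0.     1.749 -0.291]
err [192.8   5.1  17.6] rot [-0.1014  0.5173  0.3578]
5 rows
[[15,0.031,-0.19,0.019,-0.006,0.033,0.023],[15,0.016,-0.192,0.017,-0.006,0.033,0.023],[15,0.0,-0.193,0.014,-0.006,0.033,0.023],[15,-0.015,-0.193,0.009,-0.006,0.033,0.023],[15,-0.029,-0.191,0.003,-0.006,0.033,0.023]]
```

Emit:
send_rows:
  motion:
    - [15, 0.01, -0.13, -0.02, -0.004, 0.025, 0.017]
    - [15, 0.01, -0.17, 0, -0.005, 0.03, 0.02]
    - [15, 0, -0.17, 0.01, -0.005, 0.03, 0.02]
    - [15, -0.01, -0.17, 0.01, -0.005, 0.03, 0.02]
    - [15, -0.01, -0.1, 0, -0.003, 0.02, 0.015]
    - [15, 0, -0.04, 0, 0, 0, 0]
    - [15, 0, 0, 0, 0, 0, 0]

```text
time_s: 14.25
ee_pos: [0.4891, -0.0397, 0.1614]
orientation: [-0.154, 0.731, 0.646, 0.158]
wrist_force: [0.3, -0.2, -3.2]
width: 0.0211
```

```bash
python3 -c "
from plan import *
t=tcp_mal(-.135)
st(t,Rs);plan(t,Rs,15,n=2)
"
```

```text
t 14.25 p [ 0.4891 -0.0397  0.1614] w 0.0211 F [ 0.31 -0.18 -3.21] x [0.115 0.896 0.43 ] z [ 0.033  0.429 -0.903]
q [-0.437 -0.141  1.641  0.425  1.788 -0.252]
err [28.8 -1.5 -0.2] rot [-0.0462  0.0801  0.0447]
2 rows
[[15,-0.005,-0.072,-0.001,-0.007,0.013,0.007],[15,-0.006,-0.072,-0.003,-0.007,0.013,0.007]]
```

Emit:
send_rows:
  motion:
    - [15, -0.005, -0.065, -0.001, -0.007, 0.013, 0.007]
    - [15, -0.006, -0.055, -0.003, -0.006, 0.01, 0.006]
    - [15, 0, 0, 0, 0, 0, 0]

```text
time_s: 14.55
ee_pos: [0.4661, -0.0379, 0.1595]
orientation: [-0.165, 0.74, 0.623, 0.194]
wrist_force: [0.0, -0.4, -3.1]
width: 0.021
```

```bash
python3 -c "
from plan import *
t=tcp_mal(-.135)
st(t,Rs);plan(t,Rs,15,n=1)
"
```

```text
t 14.55 p [ 0.4661 -0.0379  0.1595] w 0.021 F [ 0.01 -0.41 -3.07] x [0.149 0.858 0.492] z [ 0.082  0.485 -0.871]
q [-0.504 -0.22   1.733  0.495  1.785 -0.264]
err [ 5.8  0.3 -2.1] rot [-0.0062  0.0096  0.0062]
1 rows
[[15,0.0,-0.029,-0.012,-0.002,0.003,0.002]]
```

Emit:
send_rows:
  motion:
    - [15, 0, -0.027, -0.01, -0.002, 0.003, 0.002]
    - [15, 0, 0, -0.002, 0, 0, 0]
    - [15, 0, 0, 0, 0, 0, 0]

```text
time_s: 14.85
ee_pos: [0.4622, -0.0375, 0.1617]
orientation: [-0.165, 0.741, 0.621, 0.198]
wrist_force: [0.3, 0.5, -2.7]
width: 0.0214
```

```bash
python3 -c "
from plan import *
relm()
sc,_=snap('scene','scene10');tp,_=snap('top','top10')
cv2.imwrite('pics/e1.png',cv2.resize(sc[110:220,235:355,::-1],None,fx=6,fy=5.4,interpolation=2))
cv2.imwrite('pics/e2.png',cv2.resize(tp[220:320,140:270,::-1],None,fx=5.5,fy=5.5,interpolation=2))
"
```

```text
t 14.85 p [ 0.4622 -0.0375  0.1617] w 0.0214 F [ 0.27  0.51 -2.72] x [0.151 0.854 0.498] z [ 0.088  0.49  -0.867]
q [-0.513 -0.235  1.744  0.502  1.789 -0.266]
err [ -18.9 -114.3  -67.4] rot [-0.0005  0.0027  0.0034]
face s, lat, z(tool) mm [-134.08    1.75    0.44] F tool [-0.9  0.2  2.6]
```

View pics/e1.png

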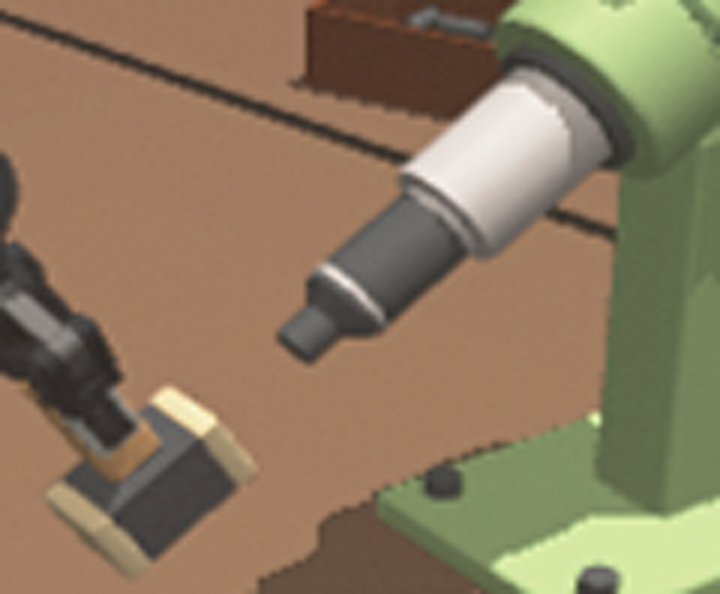

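View pics/e2.png

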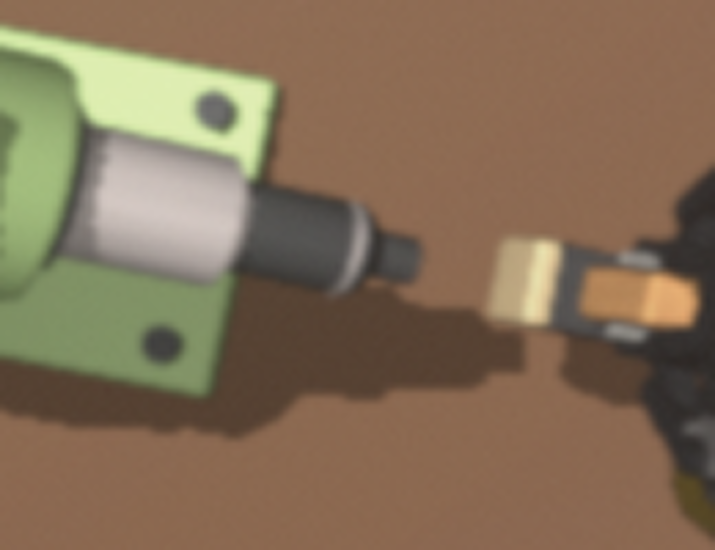

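Emit:
send_rows:
  motion:
    - [15, 0.05, -0.004, 0, 0, 0.001, 0.001]
    - [15, 0.07, -0.004, 0, 0, 0, 0]
    - [15, 0.05, 0, 0, 0, 0, 0]
    - [15, 0.02, 0, 0, 0, 0, 0]
    - [15, 0, 0, 0, 0, 0, 0]

```text
time_s: 15.45
ee_pos: [0.4674, -0.001, 0.1833]
orientation: [-0.166, 0.741, 0.62, 0.199]
wrist_force: [0.3, -1.0, -3.0]
width: 0.0211
```

```bash
python3 -c "
from plan import *
relm()"
```

```text
t 15.45 p [ 0.4674 -0.001   0.1833] w 0.0211 F [ 0.34 -1.01 -3.  ] x [0.152 0.852 0.501] z [ 0.089  0.493 -0.865]
q [-0.442 -0.267  1.734  0.519  1.792 -0.179]
err [-13.8 -77.9 -45.8] rot [-0.0004 -0.0011  0.0022]
face s, lat, z(tool) mm [-91.37   0.33   0.14] F tool [-2.3  0.5  2.1]
```

Now tap: advance until contact and push.

Emit:
send_rows:
  motion:
    - [15, 0.03, 0, 0, 0, 0, 0]
    - [15, 0.03, 0, 0, 0, 0, 0]

```text
time_s: 15.65
ee_pos: [0.4682, 0.0057, 0.1872]
orientation: [-0.164, 0.743, 0.619, 0.195]
wrist_force: [-4.9, -19.7, -5.5]
width: 0.0211
```

```bash
python3 -c "
from plan import *
relm()"
```

```text
t 15.65 p [0.4682 0.0057 0.1872] w 0.0211 F [ -4.94 -19.68  -5.51] x [0.158 0.856 0.492] z [ 0.087  0.484 -0.871]
q [-0.421 -0.273  1.729  0.511  1.791 -0.152]
err [-12.9 -71.2 -41.9] rot [-0.0011  0.0093 -0.0029]
face s, lat, z(tool) mm [-8.363e+01 -1.000e-02  1.500e-01] F tool [-20.3  -1.4  -5.4]
```

Emit:
send_rows:
  motion:
    - [15, 0.03, 0, 0, 0, 0, 0]
    - [15, 0.03, 0, 0, 0, 0, 0]

```text
time_s: 15.85
ee_pos: [0.4688, 0.0089, 0.1906]
orientation: [-0.159, 0.748, 0.617, 0.188]
wrist_force: [-5.4, -17.4, -2.6]
width: 0.0207
```

```bash
python3 -c "
from plan import *
relm()"
```

```text
t 15.85 p [0.4688 0.0089 0.1906] w 0.0207 F [ -5.37 -17.45  -2.59] x [0.169 0.863 0.477] z [ 0.085  0.469 -0.879]
q [-0.404 -0.278  1.722  0.496  1.789 -0.125]
err [-12.3 -67.9 -38.6] rot [-0.0002  0.0267 -0.012 ]
face s, lat, z(tool) mm [-7.908e+01 -1.000e-02 -1.120e+00] F tool [-17.   -2.2  -6.8]
```

```bash
python3 -c "
from al import *
relm()
sc,_=snap('scene','scene11');tp,_=snap('top','top11')
cv2.imwrite('pics/f1.png',cv2.resize(sc[110:220,235:355,::-1],None,fx=6,fy=5.4,interpolation=2))
cv2.imwrite('pics/f2.png',cv2.resize(tp[220:320,140:270,::-1],None,fx=5.5,fy=5.5,interpolation=2))
"
```

```text
t 15.85 p [0.4688 0.0089 0.1906] w 0.0207 F [ -5.37 -17.45  -2.59] x [0.169 0.863 0.477] z [ 0.085  0.469 -0.879]
q [-0.404 -0.278  1.722  0.496  1.789 -0.125]
err [-12.3 -67.9 -38.6] rot [-0.0002  0.0267 -0.012 ]
face s, lat, z(tool) mm [-7.908e+01 -1.000e-02 -1.120e+00] F tool [-17.   -2.2  -6.8]
```

View pics/f1.png

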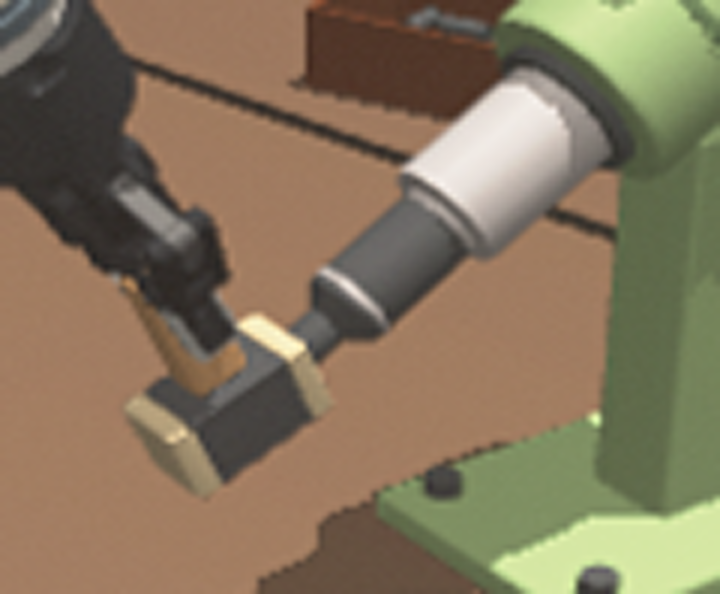

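View pics/f2.png

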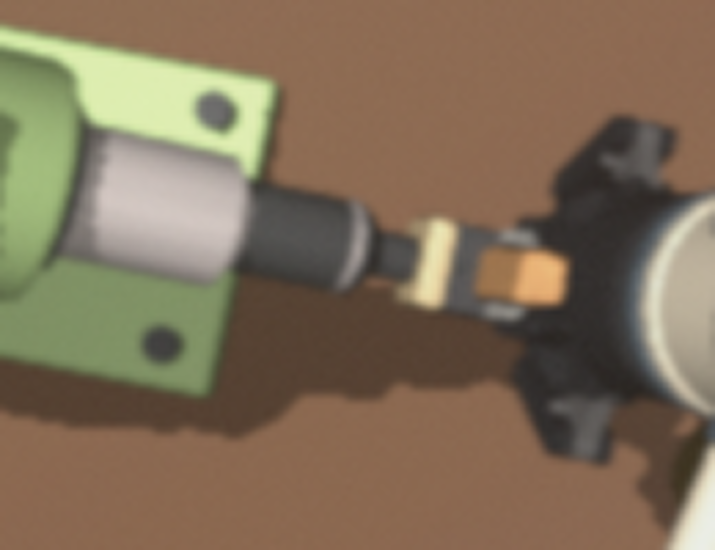

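Run:
```python
from al import *
g=lambda t:cv2.cvtColor(np.load(f'pics/{t}.npz')['im'],cv2.COLOR_RGB2GRAY).astype(np.float32)
for n,a,b,box in (('scene','scene8','scene10',(155,178,285,308)),('scene','scene10','scene11',(150,172,290,312)),('scene','scene10','scene11',(115,150,305,345)),('top','top10','top11',(248,278,184,208)),('top','top10','top11',(238,275,155,183))):
    y0,y1,x0,x1=box; A=g(a)[y0:y1,x0:x1];B=g(b)
    up=8;A8=cv2.resize(A,None,fx=up,fy=up,interpolation=2);B8=cv2.resize(B[y0-3:y1+3,x0-3:x1+3],None,fx=up,fy=up,interpolation=2)
    r=cv2.matchTemplate(B8,A8,cv2.TM_CCOEFF_NORMED);_,m,_,l=cv2.minMaxLoc(r);print(n,a,b,box,'shift px',(np.array(l)/up-3),m)
```

```text
scene scene8 scene10 (155, 178, 285, 308) shift px [0. 0.] 0.9991753697395325
scene scene10 scene11 (150, 172, 290, 312) shift px [0.125 0.375] 0.9827005863189697
scene scene10 scene11 (115, 150, 305, 345) shift px [0. 0.] 0.9995445609092712
top top10 top11 (248, 278, 184, 208) shift px [ 0.    -0.125] 0.9958632588386536
top top10 top11 (238, 275, 155, 183) shift px [0. 0.] 0.9992561340332031
```

Run:
```python
from al import *
Hc=M-a_s*.11
for pd in (10,15,20,25,30):
    a=rot(ys,np.radians(pd)).apply([1,0,0]); q=pr(np.array([Hc-a*.03,Hc+a*.03]),'scene'); d=q[1]-q[0]; print(pd,np.degrees(np.arctan2(-d[1],d[0])))
```

```text
10 28.741230973820226
15 32.863900663056484
20 36.81922428421719
25 40.63844332545237
30 44.35154769814825
```

Emit:
send_rows:
  motion:
    - [10, -0.05, 0, 0, 0, 0, 0.003]
    - [10, -0.06, 0, 0, 0, 0.015, 0.002]
    - [10, -0.03, 0, 0.01, 0, 0.02, 0]
    - [10, 0, 0, 0, 0, 0, 0]
  newtons: 120

```text
time_s: 16.35
ee_pos: [0.4641, -0.0153, 0.1753]
orientation: [-0.194, 0.741, 0.601, 0.229]
wrist_force: [-0.1, 0.4, -4.6]
width: 0.0206
```

```bash
python3 -c "
from al import *
relm()
sc,_=snap('scene','scene12');tp,_=snap('top','top12')
cv2.imwrite('pics/g1.png',cv2.resize(sc[110:220,235:355,::-1],None,fx=6,fy=5.4,interpolation=2))
cv2.imwrite('pics/g2.png',cv2.resize(tp[220:320,140:270,::-1],None,fx=5.5,fy=5.5,interpolation=2))
g=lambda t:cv2.cvtColor(np.load(f'pics/{t}.npz')['im'],cv2.COLOR_RGB2GRAY).astype(np.float32)
for n,a,b,box in (('scene','scene10','scene12',(150,178,283,312)),('top','top10','top12',(248,278,184,216))):
    y0,y1,x0,x1=box; A=g(a)[y0:y1,x0:x1];B=g(b);up=8
    A8=cv2.resize(A,None,fx=up,fy=up,interpolation=2);B8=cv2.resize(B[y0-3:y1+3,x0-3:x1+3],None,fx=up,fy=up,interpolation=2)
    r=cv2.matchTemplate(B8,A8,cv2.TM_CCOEFF_NORMED);_,m,_,l=cv2.minMaxLoc(r);print(n,'shift',(np.array(l)/up-3),m)
"
```

```text
t 16.35 p [ 0.4641 -0.0153  0.1753] w 0.0206 F [-0.08  0.41 -4.65] x [0.174 0.801 0.572] z [ 0.106  0.562 -0.82 ]
q [-0.522 -0.242  1.754  0.59   1.809 -0.223]
err [-17.1 -92.2 -53.8] rot [ 0.0031 -0.0859 -0.0284]
face s, lat, z(tool) mm [-108.08   -0.34   -0.28] F tool [-2.  -0.2  4.2]
scene shift [0.    0.125] 0.9916269183158875
top shift [0. 0.] 0.9982599020004272
```

View pics/g1.png

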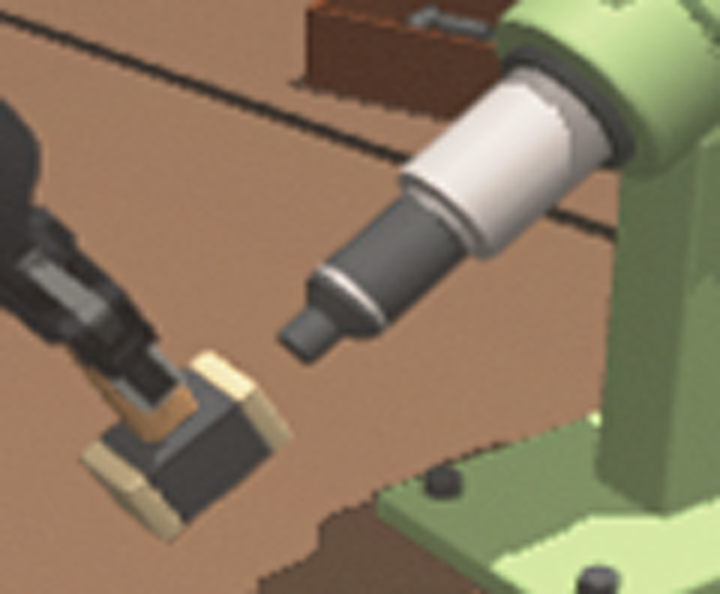

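View pics/g2.png

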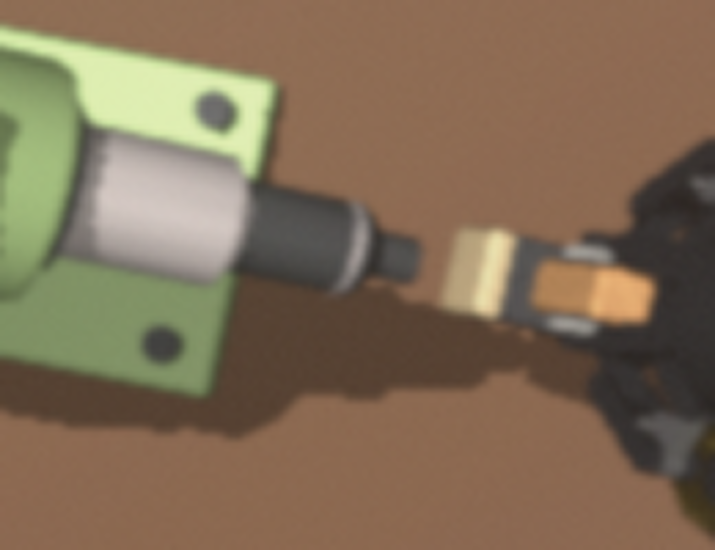

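Emit:
send_rows:
  motion:
    - [10, 0.05, 0, 0.004, 0, 0, 0]
    - [10, 0.06, 0, 0.005, 0, 0, 0]
    - [10, 0.05, 0, 0.004, 0, 0, 0]
    - [10, 0.03, 0, 0.003, 0, 0, 0]

```text
time_s: 16.85
ee_pos: [0.4717, 0.0147, 0.1969]
orientation: [-0.185, 0.745, 0.602, 0.222]
wrist_force: [-4.0, -13.2, -2.0]
width: 0.0211
```

```bash
python3 -c "
from plan import *
relm()"
```

```text
t 16.85 p [0.4717 0.0147 0.1969] w 0.0211 F [ -4.05 -13.17  -2.03] x [0.178 0.814 0.554] z [ 0.108  0.543 -0.833]
q [-0.446 -0.271  1.733  0.583  1.8   -0.133]
err [ -9.5 -62.2 -32.2] rot [ 0.0083 -0.0633 -0.0299]
face s, lat, z(tool) mm [-70.53   1.78  -3.55] F tool [-12.9  -1.6  -5.1]
```

```bash
cat > cmp.py <<'E'
from al import *
import sys
def cmp(k,ref='10'):
    sc,_=snap('scene','scene'+k);tp,_=snap('top','top'+k)
    cv2.imwrite(f'pics/g1_{k}.png',cv2.resize(sc[110:220,235:355,::-1],None,fx=6,fy=5.4,interpolation=2))
    g=lambda t:cv2.cvtColor(np.load(f'pics/{t}.npz')['im'],cv2.COLOR_RGB2GRAY).astype(np.float32)
    for n,box in (('scene',(150,170,292,312)),('top',(248,278,184,208))):
        y0,y1,x0,x1=box; A=g(n+ref)[y0:y1,x0:x1];B=g(n+k);up=8
        A8=cv2.resize(A,None,fx=up,fy=up,interpolation=2);B8=cv2.resize(B[y0-3:y1+3,x0-3:x1+3],None,fx=up,fy=up,interpolation=2)
        r=cv2.matchTemplate(B8,A8,cv2.TM_CCOEFF_NORMED);_,m,_,l=cv2.minMaxLoc(r);print(n,'shift',(np.array(l)/up-3),m)
cmp(sys.argv[1])
E
python3 cmp.py 13
```

```text
scene shift [0.125 0.5  ] 0.9812288880348206
top shift [ 0.    -0.125] 0.995817244052887
```

View pics/g1_13.png

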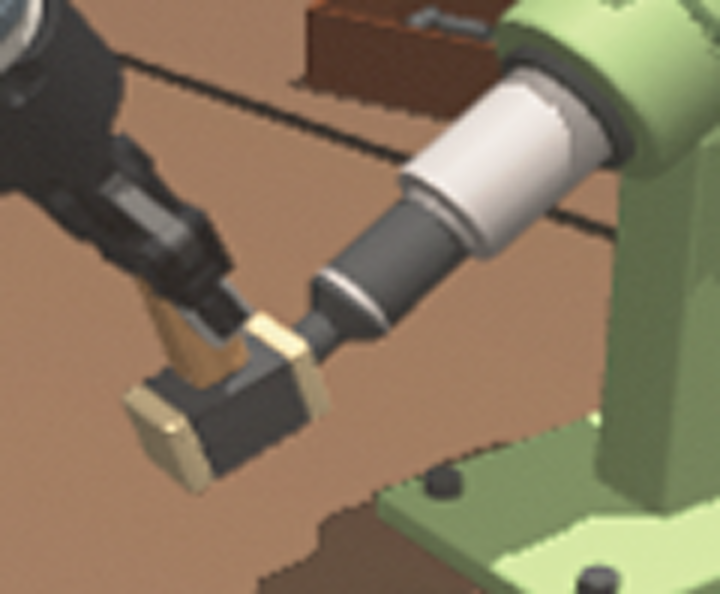

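Run:
```python
from al import *
for n in('top','scene'):
    im=np.load(f'pics/{n}10.npz')['im']; V=cv2.cvtColor(im,cv2.COLOR_RGB2GRAY).astype(np.float32)
    # brightness along the top-side surface line of chuck axis direction, avg over few offsets
    m0=pr(M,n)[0]; m1=pr(M-a_s*.1,n)[0]; 
    out=[]
    for s in np.arange(-.100,.006,.001):
        q=pr(M+a_s*s,n)[0]; d=(m1-m0)/np.linalg.norm(m1-m0); nn=np.array([-d[1],d[0]])
        out.append((int(round(s*1000)),int(np.mean([cv2.getRectSubPix(V,(1,1),tuple(map(float,q+nn*o)))[0,0] for o in (-1,0,1)]))))
    print(n,out)
p=camera_params('scene');print(-p['R'].T@p['t'])
p=camera_params('top');print(-p['R'].T@p['t'])
```

```text
top [(-100, 113), (-99, 113), (-98, 112), (-97, 112), (-96, 110), (-95, 108), (-94, 105), (-93, 101), (-92, 96), (-91, 91), (-90, 87), (-89, 83), (-88, 82), (-87, 80), (-86, 80), (-85, 80), (-84, 80), (-83, 80), (-82, 80), (-81, 80), (-80, 80), (-79, 80), (-78, 78), (-77, 76), (-76, 72), (-75, 67), (-74, 62), (-73, 58), (-72, 56), (-71, 59), (-70, 65), (-69, 76), (-68, 92), (-67, 109), (-66, 126), (-65, 142), (-64, 149), (-63, 146), (-62, 139), (-61, 125), (-60, 110), (-59, 98), (-58, 90), (-57, 85), (-56, 83), (-55, 83), (-54, 83), (-53, 83), (-52, 83), (-51, 83), (-50, 83), (-49, 83), (-48, 83), (-47, 83), (-46, 83), (-45, 83), (-44, 83), (-43, 84), (-42, 84), (-41, 84), (-40, 83), (-39, 83), (-38, 83), (-37, 83), (-36, 83), (-35, 83), (-34, 83), (-33, 83), (-32, 83), (-31, 83), (-30, 83), (-29, 83), (-28, 84), (-27, 84), (-26, 84), (-25, 84), (-24, 84), (-23, 84), (-22, 85), (-21, 85), (-20, 85), (-19, 86), (-18, 89), (-17, 95), (-16, 104), (-15, 116), (-14, 130), (-13, 145), (-12, 161), (-11, 175), (-10, 185), (-9, 193), (-8, 196), (-7, 198), (-6, 198), (-5, 198), (-4, 198), (-3,
[... 692 characters left out ...]
, 192), (-48, 173), (-47, 141), (-46, 113), (-45, 100), (-44, 95), (-43, 96), (-42, 97), (-41, 97), (-40, 98), (-39, 98), (-38, 99), (-37, 99), (-36, 99), (-35, 99), (-34, 99), (-33, 99), (-32, 99), (-31, 99), (-30, 99), (-29, 100), (-28, 100), (-27, 100), (-26, 101), (-25, 100), (-24, 99), (-23, 100), (-22, 100), (-21, 101), (-20, 101), (-19, 101), (-18, 101), (-17, 101), (-16, 101), (-15, 101), (-14, 102), (-13, 102), (-12, 102), (-11, 103), (-10, 103), (-9, 103), (-8, 103), (-7, 103), (-6, 101), (-5, 98), (-4, 93), (-3, 93), (-2, 99), (-1, 117), (0, 136), (1, 148), (2, 148), (3, 135), (4, 119), (5, 110), (6, 120)]
[ 1.08786135 -0.57274923  0.66090294]
[ 0.4140546  -0.09156219  1.39110644]
```

The scene crop shows the mallet pressing the chuck nose. The handle has turned in my grip, and the chuck hasn't moved. I'll stand the mallet on free bench, regrip lower for a firmer hold, and tap once more.

Emit:
send_rows:
  motion:
    - [10, -0.05, 0, -0.005, 0, 0, 0]
    - [10, -0.12, 0, -0.01, 0, 0, 0]
    - [10, -0.16, 0, -0.01, 0, 0, 0]
    - [10, -0.08, 0, 0, 0, 0, 0]
    - [10, 0, 0, 0, 0, 0, 0]

```text
time_s: 17.45
ee_pos: [0.4587, -0.0521, 0.1608]
orientation: [-0.181, 0.741, 0.607, 0.224]
wrist_force: [0.3, -0.6, -3.6]
width: 0.0207
```

```bash
python3 -c "
from plan import *
t=[.575,-.06,.13];R=rot(1.5,.245)
st(t,R);plan(t,R,10,step=.035,turn=.1)
"
```

```text
t 17.45 p [ 0.4587 -0.0521  0.1608] w 0.0207 F [ 0.3  -0.59 -3.61] x [0.164 0.818 0.551] z [ 0.112  0.54  -0.834]
q [-0.582 -0.218  1.751  0.555  1.807 -0.304]
err [-116.3    7.9   30.8] rot [ 0.0547 -0.338  -0.1177]
4 rows
[[10,-0.005,0.144,0.043,0.004,-0.027,-0.009],[10,-0.006,0.145,0.042,0.004,-0.027,-0.009],[10,-0.007,0.145,0.04,0.004,-0.027,-0.009],[10,-0.008,0.145,0.039,0.004,-0.027,-0.009]]
```

Emit:
send_rows:
  motion:
    - [10, -0.005, 0.12, 0.02, 0.004, -0.027, -0.009]
    - [10, -0.006, 0.145, 0.03, 0.004, -0.027, -0.009]
    - [10, -0.007, 0.145, 0.04, 0.004, -0.027, -0.009]
    - [10, -0.008, 0.1, 0.03, 0.004, -0.022, -0.007]
    - [10, 0, 0.02, 0, 0, 0, 0]
    - [10, 0, 0, 0, 0, 0, 0]

```text
time_s: 18.05
ee_pos: [0.5711, -0.0543, 0.1433]
orientation: [-0.083, 0.727, 0.675, 0.095]
wrist_force: [-0.6, -0.0, -2.9]
width: 0.0208
```

```bash
python3 -c "
from plan import *
t=[.575,-.06,.10];R=rot(1.5,.245)
st(t,R);plan(t,R,10,n=2)
sc,_=snap('scene','scene14');tp,_=snap('top','top14')
cv2.imwrite('pics/h1.png',cv2.resize(sc[180:300,230:360,::-1],None,fx=5.4,fy=4.8,interpolation=2))
"
```

```text
t 18.05 p [ 0.5711 -0.0543  0.1433] w 0.0208 F [-0.56 -0.02 -2.95] x [0.07  0.966 0.25 ] z [ 0.027  0.249 -0.968]
q [-0.301  0.037  1.462  0.25   1.689 -0.204]
err [-3.9  5.7 43.3] rot [ 0.0094 -0.0076 -0.0012]
2 rows
[[10,-0.04,0.01,0.101,0.001,-0.001,0.0],[10,-0.04,0.01,0.102,0.001,-0.001,0.0]]
```

View pics/h1.png

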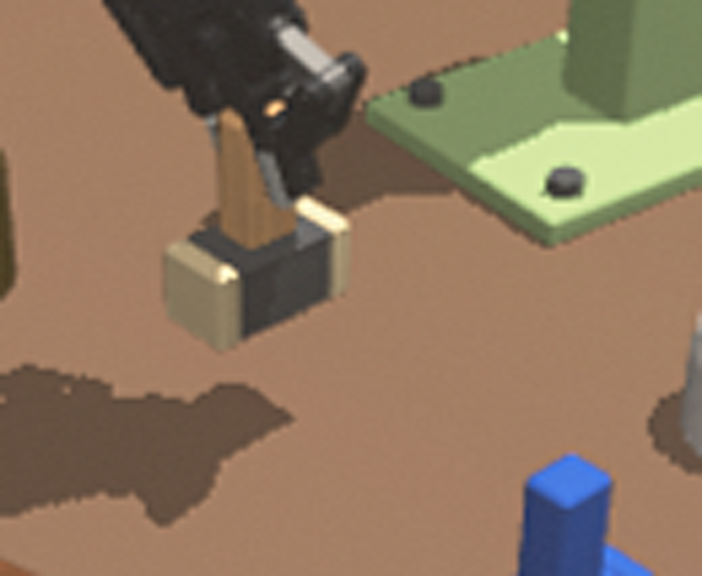

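Emit:
send_rows:
  motion:
    - [10, -0.027, 0.01, 0.1, 0, 0, 0]
    - [10, -0.027, 0, 0.1, 0, 0, 0]
    - [10, -0.02, 0, 0.08, 0, 0, 0]
    - [10, -0.008, 0, 0.03, 0, 0, 0]
    - [10, 0, 0, 0, 0, 0, 0]

```text
time_s: 18.65
ee_pos: [0.5707, -0.0574, 0.0798]
orientation: [-0.082, 0.729, 0.673, 0.097]
wrist_force: [0.0, 0.6, -3.1]
width: 0.0206
```

```bash
python3 -c "
from plan import *
t=[.575,-.06,.067];R=rot(1.5,.245)
st(t,R);plan(t,R,10,n=2)
sc,_=snap('scene','scene15')
cv2.imwrite('pics/h2.png',cv2.resize(sc[180:300,230:360,::-1],None,fx=5.4,fy=4.8,interpolation=2))
"
```

```text
t 18.65 p [ 0.5707 -0.0574  0.0798] w 0.0206 F [ 0.01  0.57 -3.07] x [0.076 0.965 0.253] z [ 0.032  0.251 -0.968]
q [-0.309  0.061  1.551  0.251  1.577 -0.233]
err [-4.3  2.6 12.8] rot [ 0.0139 -0.0102 -0.0077]
2 rows
[[10,-0.014,0.011,0.03,0.002,-0.002,-0.001],[10,-0.014,0.011,0.03,0.002,-0.002,-0.001]]
```

View pics/h2.png

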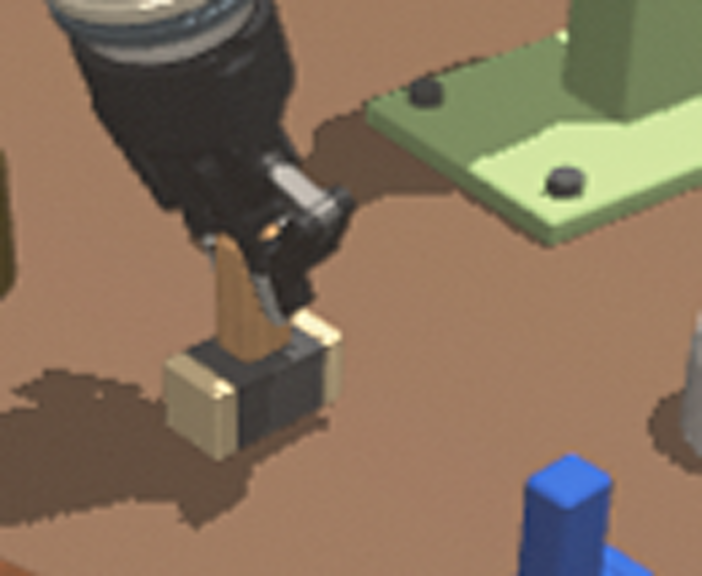

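Still ~14 mm above the bench. Lower gently until contact.

Emit:
send_rows:
  motion:
    - [10, -0.011, 0, 0.04, 0, 0, 0]
    - [10, -0.007, 0, 0.025, 0, 0, 0]
    - [10, -0.002, 0, 0.008, 0, 0, 0]
    - [10, 0, 0, 0, 0, 0, 0]

```text
time_s: 19.1
ee_pos: [0.5723, -0.0582, 0.0667]
orientation: [-0.08, 0.729, 0.673, 0.099]
wrist_force: [-0.7, 0.7, -2.8]
width: 0.0206
```

```bash
python3 -c "
from plan import *
st([.575,-.06,.067],rot(1.5,.245))"
```

```text
t 19.1 p [ 0.5723 -0.0582  0.0667] w 0.0206 F [-0.68  0.74 -2.78] x [0.075 0.965 0.252] z [ 0.036  0.25  -0.968]
q [-0.309  0.069  1.566  0.252  1.55  -0.24 ]
err [-2.7  1.8 -0.3] rot [ 0.0184 -0.0096 -0.0071]
```

Emit:
send_rows:
  motion:
    - [10, -0.004, 0, 0.018, 0, 0, 0]
    - [10, -0.003, 0, 0.012, 0, 0, 0]
    - [10, 0, 0, 0, 0, 0, 0]

```text
time_s: 19.4
ee_pos: [0.5735, -0.0583, 0.065]
orientation: [-0.079, 0.728, 0.673, 0.1]
wrist_force: [0.0, 0.5, -4.5]
width: 0.0201
```

```bash
python3 -c "
from plan import *
st([.575,-.06,.067],rot(1.5,.245))"
```

```text
t 19.4 p [ 0.5735 -0.0583  0.065 ] w 0.0201 F [ 0.    0.53 -4.45] x [0.073 0.965 0.252] z [ 0.04   0.249 -0.968]
q [-0.309  0.07   1.568  0.252  1.543 -0.243]
err [-1.5  1.7 -2. ] rot [ 0.0222 -0.0093 -0.0051]
```

Emit:
send_rows:
  motion:
    - [10, -0.005, 0, 0.02, 0, 0, 0]
    - [10, -0.003, 0, 0.012, 0, 0, 0]
    - [10, 0, 0, 0, 0, 0, 0]

```text
time_s: 19.7
ee_pos: [0.5748, -0.0586, 0.0648]
orientation: [-0.077, 0.728, 0.674, 0.102]
wrist_force: [0.1, 0.8, -3.3]
width: 0.0205
```

```bash
python3 -c "
from plan import *
st([.575,-.06,.067],rot(1.5,.245))
sc,_=snap('scene','scene16')
cv2.imwrite('pics/h3.png',cv2.resize(sc[180:300,230:360,::-1],None,fx=5.4,fy=4.8,interpolation=2))
"
```

```text
t 19.7 p [ 0.5748 -0.0586  0.0648] w 0.0205 F [ 0.11  0.78 -3.26] x [0.071 0.965 0.251] z [ 0.044  0.249 -0.968]
q [-0.31   0.07   1.569  0.253  1.539 -0.246]
err [-0.2  1.4 -2.2] rot [ 0.0267 -0.0092 -0.0026]
```

View pics/h3.png

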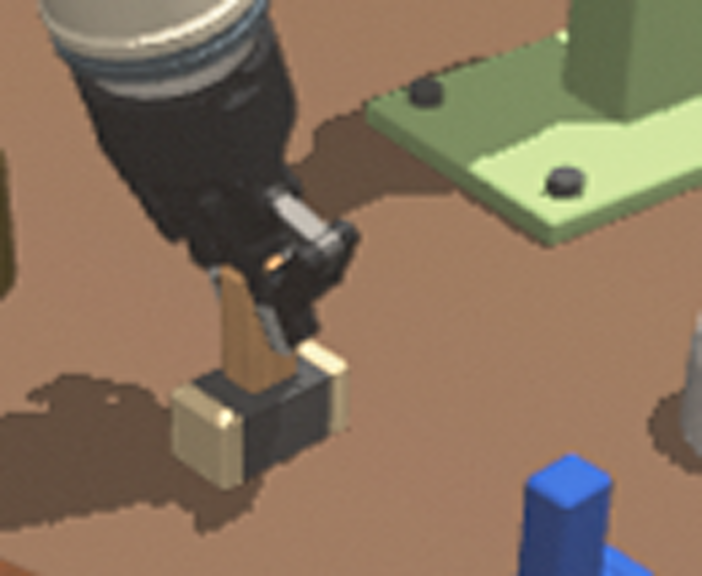

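Emit:
send_rows:
  motion:
    - [10, -0.012, -0.008, 0.05, 0.006, -0.002, 0]
    - [10, 0, 0, 0, 0, 0, 0]

```text
time_s: 19.95
ee_pos: [0.5782, -0.06, 0.0661]
orientation: [-0.075, 0.727, 0.676, 0.097]
wrist_force: [-1.0, -0.2, -3.9]
width: 0.0206
```

```bash
python3 -c "
from plan import *
st([.575,-.06,.067],rot(1.5,.245))"
```

```text
t 19.95 p [ 0.5782 -0.06    0.0661] w 0.0206 F [-1.01 -0.19 -3.88] x [0.068 0.968 0.243] z [ 0.04   0.241 -0.97 ]
q [-0.305  0.081  1.554  0.244  1.544 -0.243]
err [ 3.2  0.  -0.9] rot [ 0.0226 -0.0009  0.0007]
```

```bash
python3 -c "
from plan import *
s=bot.state();print({k:np.round(s[k],3) for k in('qpos','qd','tau','torque')})
sc,d=snap('scene','scene17');X=pts('scene',d)
cv2.imwrite('pics/h4.png',cv2.resize(sc[180:300,230:360,::-1],None,fx=5.4,fy=4.8,interpolation=2))
H=cv2.cvtColor(sc,cv2.COLOR_RGB2HSV)
for (u,v) in [(200,420),(215,400),(240,450),(300,420),(320,365),(225,410),(220,470),(205,450)]:
  c=(int(230+u/5.4),int(180+v/4.8)); print((u,v),X[c[1],c[0]].round(4))
"
```

```text
{'qpos': array([-0.305,  0.081,  1.554,  0.244,  1.544, -0.243]), 'qd': array([-0.01 , -0.04 , -0.039,  0.018,  0.034, -0.   ]), 'tau': array([-2.2000e-02, -4.8108e+01, -4.4414e+01,  1.6240e+00,  4.6500e-01,
        2.0000e-02]), 'torque': array([-0.223,  0.082, -0.034])}
(200, 420) [ 0.58   -0.1022  0.0407]
(215, 400) [ 0.5742 -0.0905  0.0412]
(240, 450) [ 0.5956 -0.0965  0.0293]
(300, 420) [ 0.5988 -0.0653  0.0285]
(320, 365) [ 0.5889 -0.0421  0.0402]
(225, 410) [ 0.5843 -0.0942  0.0439]
(220, 470) [ 0.5883 -0.102   0.0164]
(205, 450) [ 0.5782 -0.1012  0.0213]
```

View pics/h4.png

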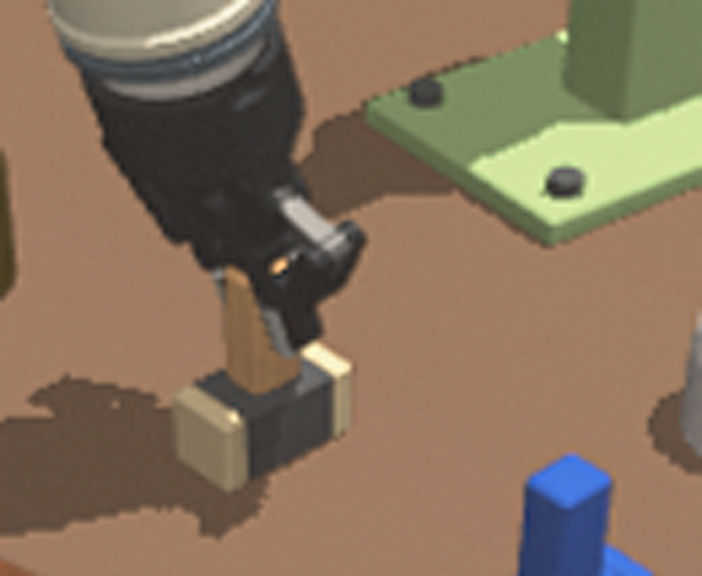

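Emit:
send_rows:
  motion:
    - [10, 0, 0, 0, 0, 0, 0]
    - [45, 0, 0, 0, 0, 0, 0]
    - [60, 0, 0, 0, 0, 0, 0]
    - [60, 0, 0, 0, 0, 0, 0]
    - [60, 0, 0, 0, 0, 0, 0]

```text
time_s: 20.5
ee_pos: [0.5776, -0.0591, 0.0626]
orientation: [-0.077, 0.727, 0.676, 0.097]
wrist_force: [-0.2, 0.4, 0.0]
width: 0.0508
```

```bash
python3 -c "
from plan import *
st()
sc,d=snap('scene','scene18');tp,_=snap('top','top18')
cv2.imwrite('pics/h5.png',cv2.resize(sc[180:300,230:360,::-1],None,fx=5.4,fy=4.8,interpolation=2))
cv2.imwrite('pics/h6.png',cv2.resize(tp[200:260,240:320,::-1],None,fx=9,fy=9,interpolation=2))
"
```

```text
t 20.5 p [ 0.5776 -0.0591  0.0626] w 0.0508 F [-0.19  0.35  0.01] x [0.069 0.967 0.245] z [ 0.037  0.243 -0.969]
q [-0.304  0.084  1.557  0.245  1.54  -0.243]
```

View pics/h5.png

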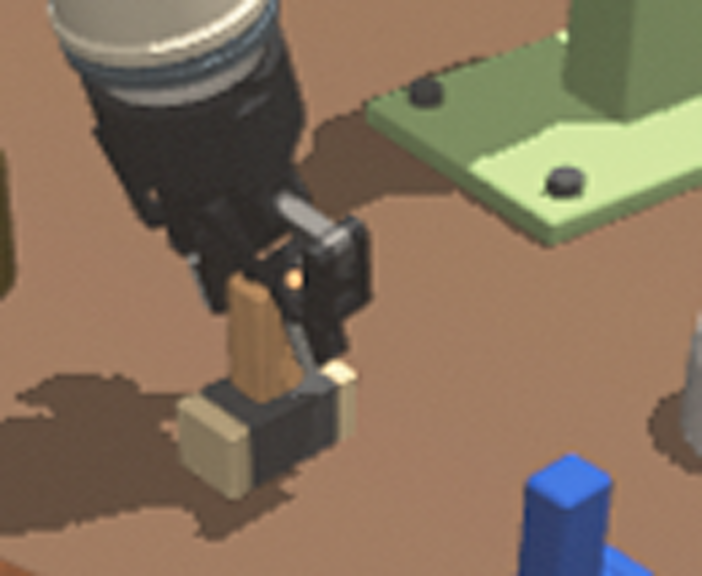

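View pics/h6.png

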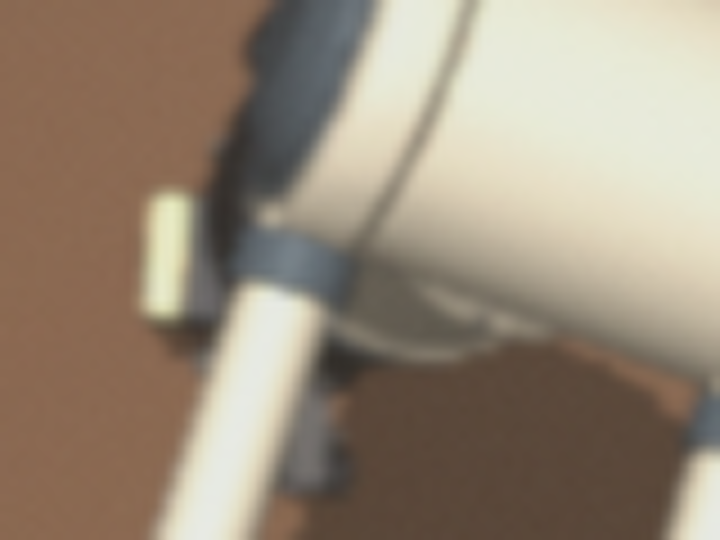

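```bash
python3 -c "
from plan import *
t=[.5775,-.065,.049];R=rot(1.5,0)
plan(t,R,60,n=3)"
```

```text
3 rows
[[60,-0.015,0.0,0.02,0.002,-0.026,0.0],[60,-0.013,0.0,0.021,0.002,-0.026,0.0],[60,-0.012,0.0,0.022,0.002,-0.026,0.0]]
```

Emit:
send_rows:
  motion:
    - [60, -0.015, 0, 0.01, 0.002, -0.026, 0]
    - [60, -0.013, 0, 0.015, 0.002, -0.026, 0]
    - [60, -0.012, 0, 0.02, 0.002, -0.024, 0]
    - [60, 0, 0, 0, 0, 0, 0]

```text
time_s: 21.0
ee_pos: [0.5773, -0.0671, 0.0523]
orientation: [0.0, 0.733, 0.68, 0.0]
wrist_force: [-0.5, 0.2, 0.6]
width: 0.0513
```

```bash
python3 -c "
from plan import *
t=[.5775,-.065,.049];R=rot(1.5,0)
st(t,R);plan(t,R,60,n=1)
sc,d=snap('scene','scene19')
cv2.imwrite('pics/h7.png',cv2.resize(sc[180:300,230:360,::-1],None,fx=5.4,fy=4.8,interpolation=2))
"
```

```text
t 21.0 p [ 0.5773 -0.0671  0.0523] w 0.0513 F [-0.53  0.24  0.59] x [0.075 0.997 0.   ] z [ 0.001  0.    -1.   ]
q [-1.750e-01  7.900e-02  1.561e+00  1.000e-03  1.500e+00 -9.900e-02]
err [-0.2 -2.1  3.3] rot [ 0.0008 -0.0004 -0.0046]
1 rows
[[60,0.011,0.0,0.017,0.0,0.0,-0.001]]
```

View pics/h7.png

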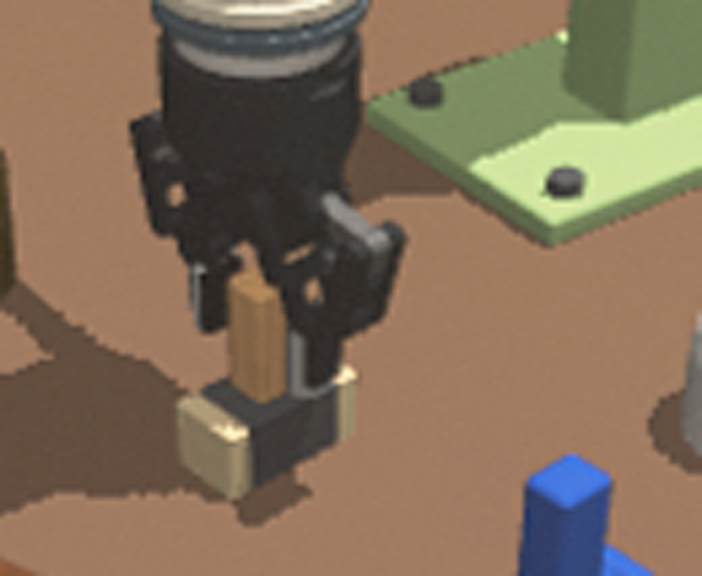

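Good: the tool is vertical and straddles the handle. Lower 3 mm and grip at 120 N.

Emit:
send_rows:
  motion:
    - [60, 0.008, 0, 0.018, 0, 0, 0]
    - [60, 0, 0, 0, 0, 0, 0]
    - [8, 0, 0, 0, 0, 0, 0]
    - [8, 0, 0, 0, 0, 0, 0]
    - [8, 0, 0, 0, 0, 0, 0]
    - [8, 0, 0, 0, 0, 0, 0]
    - [8, 0, 0, 0, 0, 0, 0]
    - [8, 0, 0, 0, 0, 0, 0]
  newtons: 120

```text
time_s: 21.85
ee_pos: [0.5777, -0.0672, 0.0491]
orientation: [-0.002, 0.735, 0.679, 0.004]
wrist_force: [0.3, 0.5, -0.8]
width: 0.0205
```

```bash
python3 -c "
from plan import *
st()"
```

```text
t 21.85 p [ 0.5777 -0.0672  0.0491] w 0.0205 F [ 0.28  0.52 -0.77] x [0.079 0.997 0.008] z [ 0.003  0.008 -1.   ]
q [-0.179  0.082  1.565  0.008  1.494 -0.101]
```

```bash
sed -i 's/^HZ=.*/HZ=.0191; HX=.002/' plan.py; python3 -c "
from plan import *
t=tcp_mal(-.115);print(t)
p,R,_=cur(); p1=np.array([p[0],p[1],.14])
plan(t,Rs,8,p0=p1,R0=R,step=.035,turn=.1)"
```

```text
[ 0.46532131 -0.01042257  0.15054109]
6 rows
[[8,0.04,-0.097,-0.009,-0.001,0.027,0.005],[8,0.039,-0.098,-0.006,-0.001,0.027,0.005],[8,0.038,-0.098,-0.003,-0.001,0.027,0.005],[8,0.036,-0.099,0.0,-0.001,0.027,0.005],[8,0.034,-0.099,0.003,-0.001,0.027,0.005],[8,0.032,-0.1,0.005,-0.001,0.027,0.005]]
```

Emit:
send_rows:
  motion:
    - [8, 0, 0, -0.1, 0, 0, 0]
    - [8, 0, 0, -0.15, 0, 0, 0]
    - [8, 0, 0, -0.13, 0, 0, 0]
    - [8, 0, 0, -0.04, 0, 0, 0]
    - [8, 0, 0, 0, 0, 0, 0]

```text
time_s: 22.35
ee_pos: [0.5744, -0.068, 0.1297]
orientation: [-0.006, 0.735, 0.678, -0.0]
wrist_force: [0.8, 0.2, -3.4]
width: 0.0204
```

```bash
python3 -c "
from plan import *
t=tcp_mal(-.115);st(t,Rs)
plan(t,Rs,8,step=.03,turn=.1)"
```

```text
t 22.35 p [ 0.5744 -0.068   0.1297] w 0.0204 F [ 0.78  0.17 -3.45] x [0.079 0.997 0.007] z [-0.008  0.008 -1.   ]
q [-0.181  0.045  1.458  0.007  1.648 -0.101]
err [109.1 -57.6 -20.8] rot [-0.0353  0.5161  0.0951]
6 rows
[[8,0.041,-0.095,-0.016,-0.002,0.027,0.005],[8,0.041,-0.095,-0.013,-0.002,0.027,0.005],[8,0.04,-0.096,-0.01,-0.002,0.027,0.005],[8,0.039,-0.096,-0.008,-0.002,0.027,0.005],[8,0.038,-0.097,-0.005,-0.002,0.027,0.005],[8,0.037,-0.097,-0.002,-0.002,0.027,0.005]]
```

Emit:
send_rows:
  motion:
    - [8, 0.02, -0.09, -0.02, -0.002, 0.027, 0.005]
    - [8, 0.03, -0.095, -0.013, -0.002, 0.027, 0.005]
    - [8, 0.03, -0.096, -0.01, -0.002, 0.027, 0.005]
    - [8, 0.03, -0.096, -0.008, -0.002, 0.027, 0.005]
    - [8, 0.03, -0.09, -0.005, -0.002, 0.027, 0.005]
    - [8, 0.02, -0.05, 0, 0, 0.015, 0.002]
    - [8, 0, 0, 0, 0, 0, 0]

```text
time_s: 23.05
ee_pos: [0.4681, -0.0239, 0.1351]
orientation: [-0.164, 0.743, 0.622, 0.183]
wrist_force: [0.4, -0.2, -3.0]
width: 0.0211
```

```bash
python3 -c "
from plan import *
t=tcp_mal(-.115);st(t,Rs)
plan(t,Rs,8,n=2)"
```

```text
t 23.05 p [ 0.4681 -0.0239  0.1351] w 0.0211 F [ 0.36 -0.17 -3.04] x [0.158 0.865 0.475] z [ 0.068  0.471 -0.88 ]
q [-0.463 -0.216  1.768  0.476  1.738 -0.242]
err [  2.8 -13.5 -15.5] rot [-0.0169  0.0281 -0.0015]
2 rows
[[8,0.047,-0.013,-0.019,-0.003,0.004,0.0],[8,0.047,-0.013,-0.018,-0.003,0.004,0.0]]
```

Emit:
send_rows:
  motion:
    - [8, 0.047, -0.013, -0.019, -0.003, 0.004, 0]
    - [8, 0.03, -0.01, -0.015, -0.002, 0.004, 0]
    - [8, 0, 0, 0, 0, 0, 0]

```text
time_s: 23.35
ee_pos: [0.4655, -0.0123, 0.1472]
orientation: [-0.166, 0.743, 0.618, 0.196]
wrist_force: [-0.2, -0.6, -2.8]
width: 0.0203
```

```bash
python3 -c "
from plan import *
relm()
t=tcp_mal(-.1);plan(t,Rs,8,n=2)"; python3 cmp.py 20
```

```text
t 23.35 p [ 0.4655 -0.0123  0.1472] w 0.0203 F [-0.24 -0.64 -2.77] x [0.158 0.853 0.497] z [ 0.087  0.489 -0.868]
q [-0.462 -0.249  1.781  0.505  1.745 -0.225]
err [-17.6 -99.9 -60.8] rot [-0.0021  0.0038 -0.0031]
face s, lat, z(tool) mm [-118.22    0.52    1.97] F tool [-2.  -0.1  2.1]
2 rows
[[8,0.046,-0.001,-0.005,0.0,0.001,0.0],[8,0.046,-0.001,-0.005,0.0,0.001,0.0]]
scene shift [0.    0.125] 0.9912071228027344
top shift [0. 0.] 0.998002290725708
```

View pics/g1_20.png

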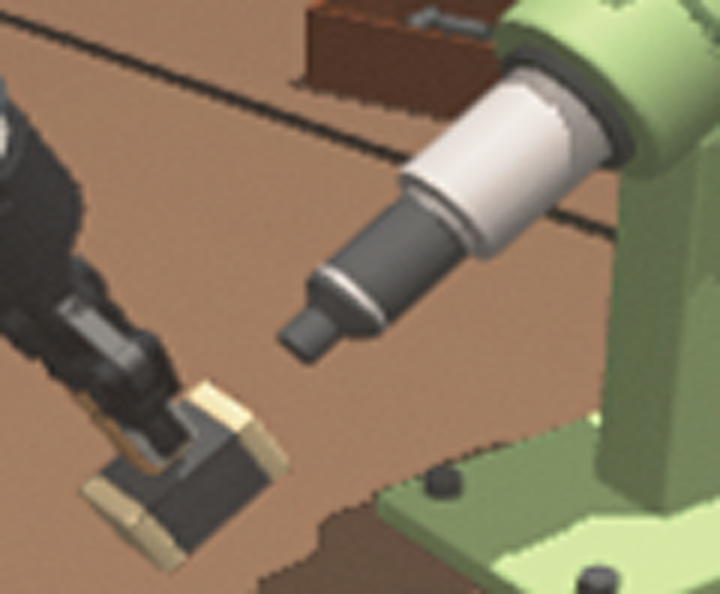

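Emit:
send_rows:
  motion:
    - [8, 0.046, -0.001, -0.025, 0, 0.001, 0]
    - [8, 0.046, -0.001, -0.025, 0, 0, 0]
    - [8, 0, 0, 0, 0, 0, 0]

```text
time_s: 23.75
ee_pos: [0.4679, -0.0004, 0.1666]
orientation: [-0.167, 0.742, 0.619, 0.197]
wrist_force: [-0.6, -0.1, -2.7]
width: 0.0207
```

```bash
python3 -c "
from plan import *
relm()"; python3 cmp.py 21
```

```text
t 23.75 p [ 4.679e-01 -4.000e-04  1.666e-01] w 0.0207 F [-0.64 -0.15 -2.68] x [0.157 0.852 0.499] z [ 0.087  0.491 -0.867]
q [-0.438 -0.26   1.757  0.513  1.766 -0.187]
err [-15.2 -88.  -41.5] rot [-0.0025  0.0014 -0.002 ]
face s, lat, z(tool) mm [-98.05   0.77  -8.72] F tool [-1.6 -0.6  2.2]
scene shift [0.   0.25] 0.9914022088050842
top shift [0. 0.] 0.9979851841926575
```

View pics/g1_21.png

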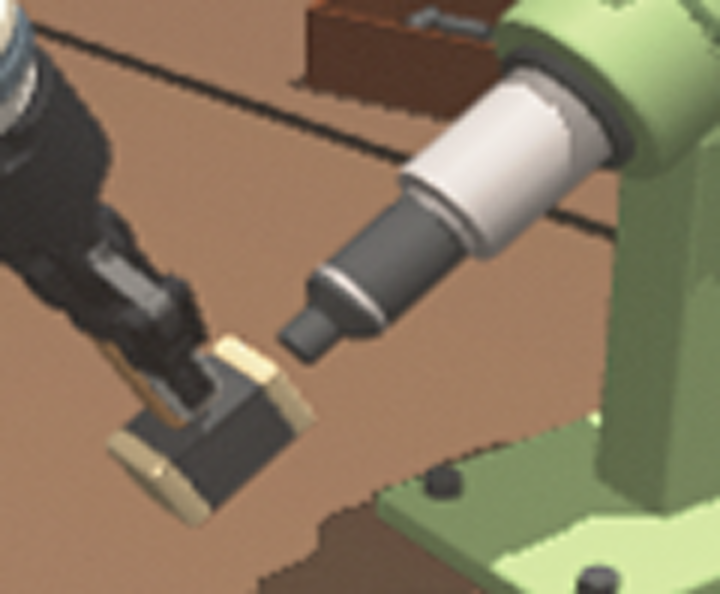

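Emit:
send_rows:
  motion:
    - [8, 0.05, 0, 0, 0, 0, 0]
    - [8, 0.05, 0, 0, 0, 0, 0]

```text
time_s: 24.05
ee_pos: [0.47, 0.0137, 0.1732]
orientation: [-0.166, 0.745, 0.617, 0.193]
wrist_force: [-5.5, -30.5, -8.4]
width: 0.0207
```

```bash
python3 -c "
from plan import *
relm()"
```

```text
t 24.05 p [0.47   0.0137 0.1732] w 0.0207 F [ -5.51 -30.48  -8.42] x [0.164 0.855 0.492] z [ 0.083  0.485 -0.87 ]
q [-0.404 -0.27   1.751  0.51   1.763 -0.144]
err [-13.1 -73.8 -34.9] rot [-0.0044  0.0088 -0.0086]
face s, lat, z(tool) mm [-82.37   0.33  -7.31] F tool [-31.    0.   -8.2]
```

Emit:
send_rows:
  motion:
    - [8, 0.025, 0, 0, 0, 0, 0]
    - [8, 0.02, 0, 0, 0, 0, 0]

```text
time_s: 24.25
ee_pos: [0.47, 0.0142, 0.1741]
orientation: [-0.16, 0.749, 0.615, 0.185]
wrist_force: [-4.3, -15.9, -5.4]
width: 0.0209
```

```bash
python3 -c "
from plan import *
relm()"; python3 cmp.py 22
```

```text
t 24.25 p [0.47   0.0142 0.1741] w 0.0209 F [ -4.32 -15.9   -5.43] x [0.175 0.863 0.474] z [ 0.08   0.467 -0.88 ]
q [-0.39  -0.274  1.747  0.491  1.761 -0.122]
err [-13.1 -73.4 -33.9] rot [-0.0042  0.0297 -0.018 ]
face s, lat, z(tool) mm [-81.49   0.24  -7.86] F tool [-16.9  -1.4  -3.5]
scene shift [0.125 0.25 ] 0.9885594248771667
top shift [ 0.    -0.125] 0.9959395527839661
```

View pics/g1_22.png

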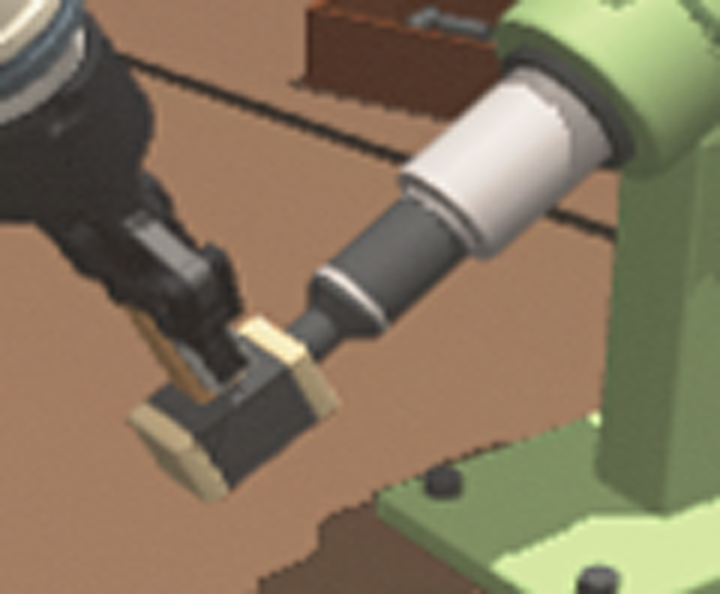

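The mallet pressed with 31 N and the chuck did not move, so its shoulder is home. Back off and place the mallet.

Emit:
send_rows:
  motion:
    - [8, -0.05, 0, 0, 0, 0, 0]
    - [8, -0.12, 0, 0, 0, 0, 0]
    - [8, -0.15, 0, 0, 0, 0, 0]
    - [8, -0.08, 0, 0, 0, 0, 0]
    - [8, 0, 0, 0, 0, 0, 0]

```text
time_s: 24.85
ee_pos: [0.4561, -0.0556, 0.1359]
orientation: [-0.16, 0.749, 0.616, 0.186]
wrist_force: [-0.6, -0.9, -2.2]
width: 0.0207
```

```bash
python3 -c "
from plan import *
t=[.575,-.065,.11];R=rot(1.5,.035)
st(t,R);plan(t,R,8,step=.03,turn=.1)
"
```

```text
t 24.85 p [ 0.4561 -0.0556  0.1359] w 0.0207 F [-0.62 -0.85 -2.23] x [0.173 0.863 0.474] z [ 0.081  0.468 -0.88 ]
q [-0.536 -0.223  1.772  0.468  1.76  -0.291]
err [-118.9    9.4   25.9] rot [ 0.0216 -0.4594 -0.1204]
5 rows
[[8,0.0,0.119,0.028,0.001,-0.029,-0.008],[8,0.0,0.119,0.028,0.001,-0.029,-0.008],[8,-0.001,0.119,0.027,0.001,-0.029,-0.008],[8,-0.001,0.119,0.027,0.001,-0.029,-0.008],[8,-0.001,0.119,0.026,0.001,-0.029,-0.008]]
```

Emit:
send_rows:
  motion:
    - [8, 0, 0.1, -0.01, 0.001, -0.02, -0.006]
    - [8, 0, 0.119, 0.01, 0.001, -0.029, -0.008]
    - [8, -0.001, 0.119, 0.02, 0.001, -0.029, -0.008]
    - [8, -0.001, 0.119, 0.02, 0.001, -0.029, -0.008]
    - [8, 0, 0.08, 0, 0.001, -0.025, -0.006]
    - [8, 0, 0.02, 0, 0, -0.008, -0.002]
    - [8, 0, 0, 0, 0, 0, 0]

```text
time_s: 25.55
ee_pos: [0.5717, -0.0639, 0.1295]
orientation: [-0.013, 0.731, 0.682, 0.021]
wrist_force: [0.9, 0.6, -3.7]
width: 0.0207
```

```bash
python3 -c "
from plan import *
t=[.575,-.065,.055];R=rot(1.5,.035)
st(t,R);plan(t,R,8,n=3)
sc,_=snap('scene','scene23')
cv2.imwrite('pics/i1.png',cv2.resize(sc[180:300,230:360,::-1],None,fx=5.4,fy=5.4,interpolation=2)[:600])
"
```

```text
t 25.55 p [ 0.5717 -0.0639  0.1295] w 0.0207 F [ 0.87  0.58 -3.71] x [0.069 0.996 0.048] z [ 0.013  0.047 -0.999]
q [-0.199  0.022  1.483  0.049  1.633 -0.127]
err [-3.3  1.1 74.5] rot [ 0.0094 -0.0126  0.0017]
3 rows
[[8,-0.007,0.004,0.124,0.001,-0.001,0.0],[8,-0.007,0.005,0.124,0.001,-0.001,0.0],[8,-0.006,0.005,0.124,0.001,-0.001,0.0]]
```

View pics/i1.png

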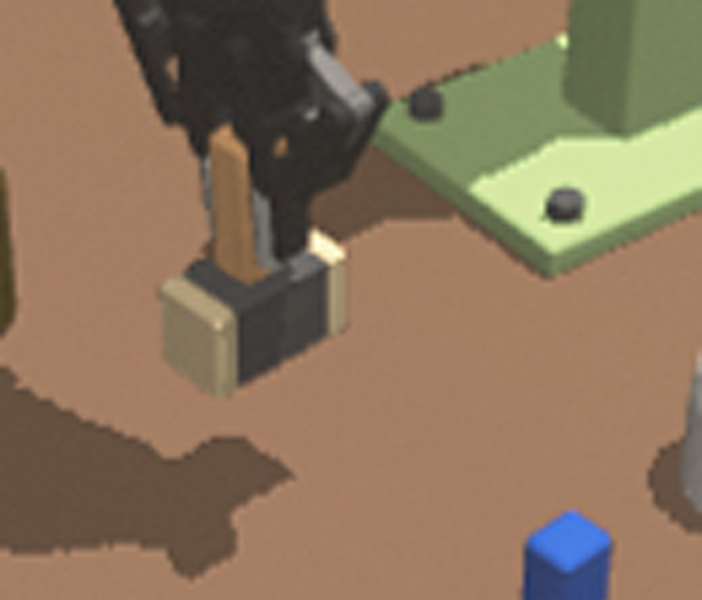

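Emit:
send_rows:
  motion:
    - [8, -0.006, 0.004, 0.12, 0.001, -0.005, 0]
    - [8, -0.004, 0.005, 0.12, 0.001, -0.004, 0]
    - [8, 0, 0.004, 0.09, 0, 0, 0]
    - [8, 0, 0, 0.04, 0, 0, 0]
    - [8, 0, 0, 0, 0, 0, 0]

```text
time_s: 26.1
ee_pos: [0.5714, -0.0652, 0.0549]
orientation: [-0.008, 0.734, 0.679, 0.011]
wrist_force: [-1.0, -0.4, -2.5]
width: 0.0208
```

```bash
python3 -c "
from plan import *
t=[.575,-.065,.05];R=rot(1.5,.02)
st(t,R);plan(t,R,8,n=2)
sc,d=snap('scene','scene24')
cv2.imwrite('pics/i2.png',cv2.resize(sc[200:300,230:340,::-1],None,fx=6,fy=6,interpolation=2)[:600])
"
```

```text
t 26.1 p [ 0.5714 -0.0652  0.0549] w 0.0208 F [-0.98 -0.37 -2.47] x [0.077 0.997 0.027] z [ 0.005  0.027 -1.   ]
q [-0.189  0.06   1.576  0.028  1.504 -0.113]
err [-3.6 -0.2  4.9] rot [ 0.0035 -0.0073 -0.0066]
2 rows
[[8,0.001,0.009,0.012,0.001,-0.001,-0.001],[8,0.001,0.009,0.012,0.001,-0.001,-0.001]]
```

View pics/i2.png

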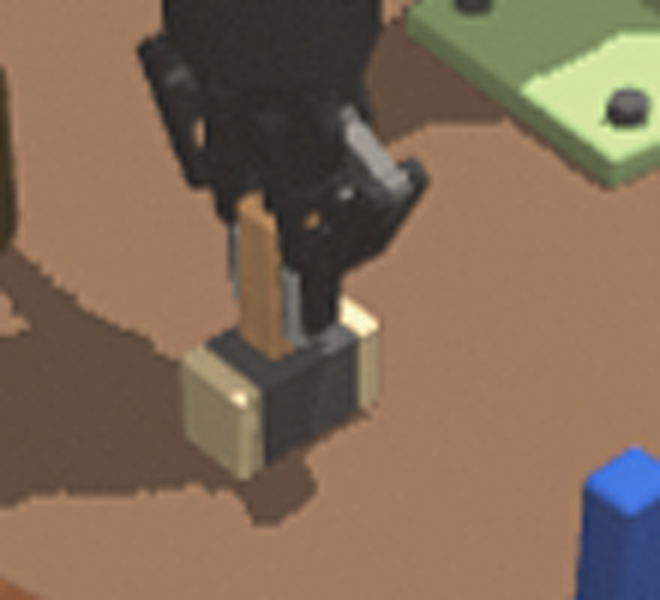

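Upright, about 5 mm above the bench. Final lowering, then release.

Emit:
send_rows:
  motion:
    - [8, 0, 0, 0.025, 0, 0, 0]
    - [8, 0, 0, 0.015, 0, 0, 0]
    - [8, 0, 0, 0, 0, 0, 0]

```text
time_s: 26.45
ee_pos: [0.5729, -0.066, 0.0504]
orientation: [-0.006, 0.734, 0.679, 0.013]
wrist_force: [-0.4, 0.3, -3.6]
width: 0.0205
```

```bash
python3 -c "
from plan import *
st([.575,-.065,.0491],rot(1.5,.02))"
```

```text
t 26.45 p [ 0.5729 -0.066   0.0504] w 0.0205 F [-0.37  0.32 -3.6 ] x [0.079 0.997 0.027] z [ 0.011  0.027 -1.   ]
q [-0.19   0.063  1.583  0.028  1.491 -0.114]
err [-2.1 -1.   1.3] rot [ 0.0091 -0.0074 -0.0082]
```

Within ~1–2 mm. Release and look before withdrawing.

Emit:
send_rows:
  motion:
    - [8, 0, 0, 0.012, 0, 0, 0]
    - [40, 0, 0, 0, 0, 0, 0]
    - [60, 0, 0, 0, 0, 0, 0]
    - [70, 0, 0, 0, 0, 0, 0]
    - [70, 0, 0, 0, 0, 0, 0]

```text
time_s: 26.95
ee_pos: [0.5754, -0.0663, 0.0522]
orientation: [-0.003, 0.734, 0.679, 0.015]
wrist_force: [0.5, -0.5, -0.9]
width: 0.0598
```

```bash
python3 -c "
from plan import *
st()
sc,d=snap('scene','scene25')
cv2.imwrite('pics/i3.png',cv2.resize(sc[200:300,230:340,::-1],None,fx=6,fy=6,interpolation=2)[:600])
"
```

```text
t 26.95 p [ 0.5754 -0.0663  0.0522] w 0.0598 F [ 0.5  -0.49 -0.86] x [0.078 0.997 0.027] z [ 0.018  0.025 -1.   ]
q [-0.19   0.062  1.58   0.029  1.486 -0.114]
```

View pics/i3.png

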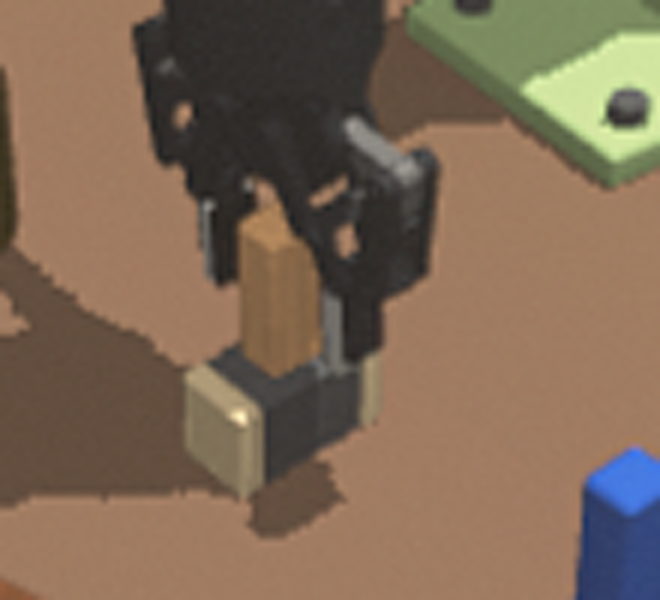

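Emit:
send_rows:
  motion:
    - [100, 0, 0, 0, 0, 0, 0]
    - [100, 0, 0, 0, 0, 0, 0]
    - [100, 0, 0, -0.1, 0, 0, 0]
    - [100, 0, 0, -0.2, 0, 0, 0]
    - [100, 0, 0, -0.2, 0, 0, 0]
    - [100, 0, 0, -0.2, 0, 0, 0]
    - [100, -0.1, 0.1, -0.1, 0, 0, 0]
    - [100, -0.15, 0.1, 0, 0, 0, 0]
    - [100, -0.15, 0, 0, 0, 0, 0]
    - [100, 0, 0, 0, 0, 0, 0]

```text
time_s: 28.0
ee_pos: [0.6066, -0.1547, 0.2159]
orientation: [-0.003, 0.733, 0.68, 0.015]
wrist_force: [0.4, 1.1, -0.3]
width: 0.0852
```

```bash
python3 -c "
from plan import *
st()
"; python3 cmp.py 26; python3 -c "
from plan import *
sc=np.load('pics/scene26.npz')['im'];cv2.imwrite('pics/i4.png',cv2.resize(sc[90:330,200:360,::-1],None,fx=2.5,fy=2.5,interpolation=2)[:600])
X=pts('scene',np.load('pics/scene26.npz')['d']);T=pts('top',np.load('pics/top26.npz')['d'])
for Y in (X,T):
  m=(abs(Y[...,0]-.577)<.05)&(abs(Y[...,1]+.065)<.06)&(Y[...,2]>.085)&(Y[...,2]<.12); print(Y[m].max(0),np.median(Y[m],0),m.sum())
"
```

```text
t 28.0 p [ 0.6066 -0.1547  0.2159] w 0.0852 F [ 0.44  1.1  -0.33] x [0.075 0.997 0.026] z [ 0.017  0.025 -1.   ]
q [-0.32   0.15   1.195  0.03   1.789 -0.238]
scene shift [0.    0.125] 0.990795910358429
top shift [0. 0.] 0.9974692463874817
[ 0.58854719 -0.05602183  0.10592239] [ 0.58182754 -0.07307135  0.10035284] 156
[ 0.58433733 -0.05828289  0.1081733 ] [ 0.57665641 -0.05968374  0.10107167] 16
```

View pics/i4.png

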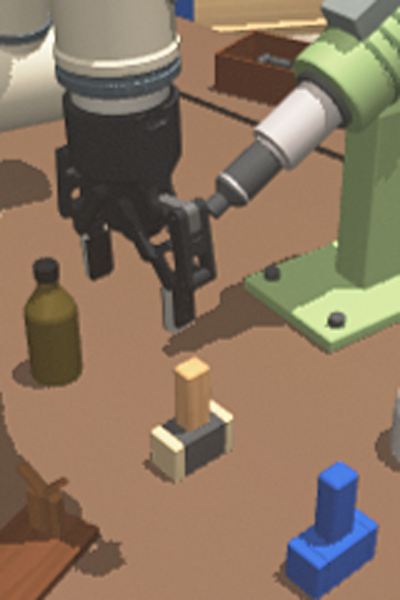

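View pics/top26.png

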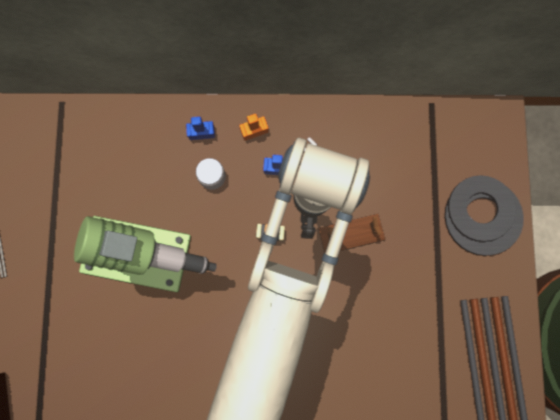

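The mallet stands upright (scene ~278,258), the chuck is in the spindle, the bystanders are untouched and the arm is clear. Handing in.

```bash
python3 -c "
from plant import bot
print(bot.job_done())"
```

```text
the job is handed in; nothing more can be done
None
```

I pushed the chuck into the spindle by hand at about 13 N and let go. I then tapped its end home with the mallet, stood the mallet on the bench head down, and handed the job in at about 28 s.

- **Chuck seating:** the last tap reached about 31 N, well above the 11 to 15 N that full seating needs. The chuck did not move between images taken before and after it, to within about 0.25 pixel (roughly 0.6 mm). That suggests the shoulder is against the spindle nose.
- **Where the checks disagreed:** the gap measured directly from the images came out between 0 and 1.6 mm depending on the feature used. That is inside the 2 mm limit but not a tight check.
- **Mallet slip:** in the first round of taps the handle turned in my grip and the force stayed near 20 N. I stood the mallet down, gripped it lower and tapped again.
- **Final images:** the mallet stands upright at about x 0.575, y -0.065 m, and the chuck has stayed put. The arm is clear of everything. The oil bottle and tin look unmoved, and so does the part of the spanner the arm did not hide.

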